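# Tighten a flange bearing in cross order

### The arm

A 7-joint arm with a two-finger parallel gripper is mounted at the origin on the work surface. World frame = base frame: x ahead of the robot, y to its left, z up, the work surface at z = 0. Lengths are in m, angles in rad, forces in N, time in s.
With the tool pointing down it reaches from about 0.425 to 0.925 m from the base axis. Payload 6.8 kg.
Tool frame: the origin (TCP) lies midway between the tips of the shut fingers; the grasp point (between the pads) lies 19 mm behind it; z points along the fingers, y is the line along which they close (so a half turn about z gives the same grasp; the last joint's range is limited). The gripper opens to 85 mm and grips with 20 to 120 N. Pads are 22 mm wide; open, the fingers measure 114 mm over their backs; the gripper's body (76 mm by 85 mm) begins 54 mm behind the grasp point. The pads swing forward as they close: fully open they stand 13 mm farther back than shut.
Start: joints at [-1.368, 0.477, 0.022, 1.555, -0.011, 1.109, -0.083], TCP at [0.206, 0.643, 0.231] pointing down, gripper open.
Joint ranges: [-2.96, 2.96], [-0.34, 2.1], [-1.41, 1.46], [0.24, 2.44], [-1.37, 4.51], [0.17, 1.92], [-2.96, 2.96]. Speed limits (rad/s): [2.39, 2.39, 3.14, 3.14, 3.14, 3.14, 3.14].

### API

Orientations are given as a rotation vector (axis times angle).
In Python, from bench import r gives the robot as it stands. The module is installed in compiled form; this text tells all that it offers.
- The arm moves only by the tool apply_moves, never from a script. Its argument "rows" is a list of rows, each a list of 6 numbers: the shift along the tool's x, y, z scaled (see below), then the turn, a rotation vector about the tool's x, y, z scaled (see below). A call has 1 to 5 rows; each row is the pose to reach, as a shift and turn from the pose commanded when the call began, along the tool's axes at that moment; what a row does not reach only later rows make up. The controller multiplies each number of a shift by 0.25 m and each number of a turn by 90 degrees. A row lasts 1/8 s, in which the tool goes at most 62.5 mm and 10.7 degrees, less where a joint would pass 70% of its speed; a pose out of reach is approached as far as the arm can. A call with a number of a shift or a turn outside -1 to 1 is refused whole. A call with a gripper value outside its range is refused whole. "claw" is the opening, from 0 (shut) to 1 (fully open), set as the call begins (left out, the last holds). The fingers move at their own pace and stop on an object; "newtons" is the grip in N (left out, the last holds). Time passes only in rows, so rows that repeat a pose let the fingers close. It gives the time, the measured TCP pose, the force, the opening and the grip force at its end, in the units of the state.
- r.get_obs(): the state, without advancing time (a new reading comes with each control period).
- r.grab_frame(name): name is "scene" or "top"; returns a dict with "pixels" (480x640x3 uint8, red, green, blue), "intrinsics" (3x3 intrinsics, pixels), "eye" and "attitude" of the camera in the world. Camera axes: x right, y up, looking along -z (the intrinsics and any distortion apply to the point x, -y, -z); pixel columns grow to the right and rows downward; lengths in m; the calibration is good to about 2 mm. A picture is of the moment at which its call begins. There is no depth.
- r.hand_in(): hands the job in; it is judged then, once.
Trained networks look in a picture, given as the dict that the camera call returned (one of the last four; its "shot" number tells which), for a name from the list of things; names that differ only in an ending like _2 or _b are one class to them, and where a whole thing is asked for, a point or a joint stands for the part that bears it (a point fixed in the world has none). Each returns a list of dicts, best first, with "conf" (0 to 1); they miss things now and then, are a little off and sometimes report something else, mostly with a low value. They report only what shows in the picture. A call takes as long as a camera call. They do not tell look-alikes from the thing itself.
- r.search_frame(picture, thing): "rect" ([left, top, width, height] in pixels, round what is visible of it).
- r.outline_of(picture, thing): "pixels" (480x640 bool, what is visible of it) and "rect" ([left, top, width, height] in pixels, round what is visible of it).
- r.landmark_of(picture, thing): "point" ([column, row] in pixels: a listed point, or the origin of a listed thing).
The state is a dict: "clock": time; "joints": joint angles; "qvel": joint speeds; "tau": joint torques, N m; "tcp_pos": TCP position; "orientation": TCP orientation; "contact_force": force on the tool from outside, world axes, zero at the start; "moment": the same for the moment, N m; "grip_width": finger opening in m; "gripper_force": force on a finger pad.
Only numpy, scipy, OpenCV 4.12 (cv2) and the standard library are available. Lean on these libraries where they do the work, as an engineer would, in place of code of your own. Each camera call takes 0.05 s, during which the arm holds its last target. There are 200 camera calls.

### The job

Take the socket wrench from its stand and tighten the four nuts of the flange bearing clockwise in cross order, opposite nuts one after the other, in two passes: first turn every nut about half-way to its stop, then go round crosswise again and turn each fully tight, feeling for the stop and not forcing it past. Feel the socket onto each nut without pressing hard, turn the nuts only with the wrench, and at the end stand the wrench back in its stand, let go, and leave the other things on the bench alone.

Things in the scene. Friction and masses are not known exactly. Their poses are not given: they have to be found in the camera images.
- bearing: The work, fixed to the bench: grey cast flange bearing on a pale hardwood block 200 x 200 x 35 mm. Square flange 150 mm wide, its top face 51 mm above the bench; round boss in the middle, 88 mm across, up to 71 mm. A nut stands on a stud in each corner, at x = +-54, y = +-54 mm from the middle. Origin: centre of the block's underside, x and y along the flange's sides, z up.
- wrench_grip (a point): Centre of the handle of the socket wrench, which stands upright, socket down, 140 mm tall, 0.3 kg. Flat-sided pale wooden handle 36 mm (its x) x 26 mm (its y) x 55 mm tall, on a steel shank and square socket. Grip the faces 26 mm apart. This point is 112.5 mm above the socket's lower rim; with the socket fully on a nut it is 166.5 mm above the bench, resting on top of a nut 180 mm.
- wrench_foot (a point): Centre of the socket's lower rim, on the wrench's axis; axes as wrench_grip. Socket: outside 46 mm over its corners; square hole 26.5 mm wide (2.5 mm more than a nut), 24 mm deep, its sides along the wrench's x and y. It has about 6 deg of free play either way on a nut before it bites.
- stand: The wrench's stand, fixed to the bench: dark wooden block 85 x 85 x 45 mm with a round hole in the middle, 51 mm across, 35 mm deep (floor of the hole 10 mm above the bench), in which the wrench stands. Origin: centre of its underside, z up.
- tin: Bystander: round tin of wax, 72 mm across, 60 mm high; origin at the centre of its underside. Leave it.
- mallet: Bystander: wooden mallet lying on the bench, head 130 x 55 x 55 mm, handle 220 mm along its y; origin under the head. Leave it.
- plane: Bystander: wooden hand plane, 60 x 240 x 32 mm, blade standing up from it to 65 mm; origin at the centre of its underside. Leave it.
- stud0 (a point): Centre of the top of square nut 0, 68 mm above the bench, in the +x +y corner of the bearing; axes are the flange's, not the nut's. Nut: 24 mm square, 14 mm high, top edge bevelled 3 mm, on a washer whose top is 54 mm up; stud end 15 mm across, up to 71 mm. With the joint at 0 its sides are parallel to the flange's sides give or take 18 deg, not told: a socket that does not match rests on the nut until it is turned, then drops on.
- stud1 (a point): Centre of the top of nut 1, in the -x +y corner of the bearing; the same as nut 0, turned by its own amount.
- stud2 (a point): Centre of the top of nut 2, in the -x -y corner of the bearing; the same as nut 0, turned by its own amount.
- stud3 (a point): Centre of the top of nut 3, in the +x -y corner of the bearing; the same as nut 0, turned by its own amount.
- nut0 (a joint): How far nut 0 is screwed down, rad, growing clockwise seen from above: 0 to 0.1 at the start (finger tight), about 0.48 half-way, 0.9 at the stop (fully tight). It stays where it is left. Turning takes about 0.12 N m at first, 0.16 N m near the end; at the stop the resistance rises steeply, some 0.07 N m for each 0.01 rad. Opposite nut 2.
- nut1 (a joint): How far nut 1 is screwed down, as for nut 0. Opposite nut 3.
- nut2 (a joint): How far nut 2 is screwed down, as for nut 0. Opposite nut 0.
- nut3 (a joint): How far nut 3 is screwed down, as for nut 0. Opposite nut 1.
Things that resemble listed ones, but are neither listed nor needed, are in the scene too. Leave any turquoise look-alike of the part that bears wrench_grip alone.

How it is judged:
On the way, in this order (a step that is already met when the one before it is completed fails the run):
1. first pass: two opposite nuts are turned part of the way (0.28 to 0.68 rad) while the other two are still loose (under 0.26) (((value of joint nut0 between 0.28 and 0.68 rad and value of joint nut2 between 0.28 and 0.68 rad and value of joint each of nut1, nut3 below 0.26 rad) or (value of joint nut1 between 0.28 and 0.68 rad and value of joint nut3 between 0.28 and 0.68 rad and value of joint each of nut0, nut2 below 0.26 rad))), for 0.2 s.
2. first pass done: all four nuts are part of the way (0.28 to 0.68 rad) (value of joint nut0 between 0.28 and 0.68 rad and value of joint nut1 between 0.28 and 0.68 rad and value of joint nut2 between 0.28 and 0.68 rad and value of joint nut3 between 0.28 and 0.68 rad), for 0.2 s.
3. second pass: two opposite nuts are tight (over 0.83 rad) while the other two are still part of the way (under 0.72) (((value of joint each of nut0, nut2 above 0.83 rad and value of joint each of nut1, nut3 below 0.72 rad) or (value of joint each of nut1, nut3 above 0.83 rad and value of joint each of nut0, nut2 below 0.72 rad))), for 0.2 s.
4. all four nuts are tight (over 0.83 rad) (value of joint each of nut0, nut1, nut2, nut3 above 0.83 rad), for 0.2 s.
At the end, for the whole second after the job is handed in: All four nuts are tight (each over 0.83 rad, stop at 0.9), and the wrench stands released and at rest in its stand: foot within 10 mm of the hole's centre and less than 16 mm above the stand's underside (hole floor at 10 mm), leaning less than 0.2 rad (all of step 4 and horizontal distance between wrench_foot and stand below 0.01 m and z of wrench_foot in the frame of stand below 0.016 m and angle between wrench_grip's own z axis and vertical below 0.2 rad and linear speed of wrench below 0.02 m/s and contact force between the fingers and wrench below 0.1 N); the robot touches nothing.
It fails at once if a nut was forced past its stop (over 0.98 rad) (value of joint any of nut0, nut1, nut2, nut3 above 0.98 rad).
It fails at once if the wrench pressed on the bearing or its nuts with more than 80 N in all (contact force between wrench and bearing above 80 N).
It fails at once if the gripper or arm touched the bearing or its nuts with more than 3 N (contact force between any of the fingers, the arm and bearing above 3 N).
It fails at once if the wrench was tipped over (angle between wrench_grip's own z axis and vertical above 0.6 rad).
It fails at once if the tin, the mallet or the plane was moved by more than 30 mm (distance of any of tin, mallet, plane from where it was at the start of the episode above 0.03 m).
It also fails if it takes over 72 s, if anything falls off the work surface, if the arm or the gripper's body presses on something with over 40 N, if the wrist force passes 120 N, or if a joint passes its speed limit or range.

## Working session

There is one attempt and no reset: what is moved stays moved. The work goes in short steps, Python scripts to look and compute and a tool call to move; the robot and the scene stay as the last step left them, time stands still between calls to the robot, and variables do not carry over. Pictures are saved under pics/ and viewed, at most 10 in all, crops included, and the job is handed in when it is done.

Besides the shell and the picture viewer there is one more tool, called after "Call:" as name([rows], argument=value, ...), one row to a line, values as JSON. apply_moves: Moves the arm, as the interface text tells. Its arguments: {"type":"object","properties":{"rows":{"type":"array","items":{"type":"array","items":{"type":"number"}}},"claw":{"type":"number"},"newtons":{"type":"number"}},"required":["rows"]}

```bash
mkdir -p pics
cat > h.py <<'E'
import numpy as np, cv2
from bench import r
from scipy.spatial.transform import Rotation as R
def cam(p):
    A=np.array(p["attitude"],float)
    if A.shape!=(3,3): A=R.from_rotvec(A).as_matrix() if A.size==3 else R.from_quat(A).as_matrix()
    return np.array(p["intrinsics"]),np.array(p["eye"]),A
def ray(p,uv,z):
    K,e,A=cam(p); d=np.linalg.inv(K)@[uv[0],uv[1],1]; d=A@(d*[1,-1,-1]); return e+d*(z-e[2])/d[2]
def proj(p,X):
    K,e,A=cam(p); c=(np.atleast_2d(X)-e)@A*[1,-1,-1]; q=c@K.T; return q[:,:2]/q[:,2:]
E
python3 - <<'E'
from h import *
o=r.get_obs(); print({k:np.round(v,3) for k,v in o.items()})
Z=dict(wrench_grip=.1225,wrench_foot=.01,stud0=.068,stud1=.068,stud2=.068,stud3=.068,stand=0,bearing=0,tin=0,mallet=0,plane=0)
for n in("top","scene"):
    p=r.grab_frame(n); print(n,[k for k in p],np.shape(p["attitude"]),np.round(p["eye"],3)); cv2.imwrite(f"pics/{n}0.png",p["pixels"][...,::-1])
    for k,z in Z.items():
        for d in r.landmark_of(p,k)[:3]: print(n,k,round(d["conf"],2),np.round(d["point"],1),np.round(ray(p,d["point"],z),3))
E
```

```text
{'clock': np.float64(0.0), 'joints': array([-1.368,  0.478,  0.022,  1.556, -0.012,  1.109, -0.083]), 'qvel': array([-0.001, -0.   , -0.001, -0.001,  0.001,  0.001,  0.002]), 'tau': array([-1.0000e-03, -5.9645e+01,  1.6080e+00, -2.8120e+01,  1.3000e-02,
        9.0000e-03,  0.0000e+00]), 'tcp_pos': array([0.206, 0.642, 0.23 ]), 'orientation': array([-4.860e-01, -3.104e+00,  3.000e-03]), 'contact_force': array([-0.319, -0.705,  0.464]), 'moment': array([0.014, 0.025, 0.021]), 'gripper_force': np.float64(0.0), 'grip_width': np.float64(0.085)}
top ['pixels', 'intrinsics', 'eye', 'attitude', 'shot'] (3,) [0.317 0.01  1.366]
top wrench_grip 0.9 [196.6 261.4] [0.511 0.252 0.123]
top wrench_grip 0.89 [235.  307.1] [0.413 0.169 0.123]
top wrench_grip 0.59 [185.4 315.4] [0.397 0.272 0.123]
top wrench_foot 0.93 [204.6 268.4] [0.512 0.255 0.01 ]
top wrench_foot 0.8 [162.1 280.4] [0.485 0.352 0.01 ]
top wrench_foot 0.77 [239.5 311.2] [0.412 0.172 0.01 ]
top stud0 0.92 [281.2 263.7] [0.513 0.074 0.068]
top stud0 0.85 [285.1 217.2] [0.62  0.065 0.068]
top stud0 0.82 [336.6 219.5] [ 0.614 -0.052  0
[... 1532 characters left out ...]
.521 0.07  0.068]
scene stud2 0.95 [321.1 221.9] [ 0.499 -0.041  0.068]
scene stud2 0.93 [330.6 262.3] [0.603 0.058 0.068]
scene stud2 0.87 [357.5 244.9] [0.521 0.07  0.068]
scene stud3 0.95 [321.1 221.9] [ 0.499 -0.041  0.068]
scene stud3 0.93 [330.6 262.3] [0.603 0.058 0.068]
scene stud3 0.87 [357.5 244.9] [0.521 0.07  0.068]
scene stand 0.62 [248.9 203.2] [ 0.465 -0.293  0.   ]
scene stand 0.56 [433.1 304. ] [0.519 0.257 0.   ]
scene bearing 0.58 [323.1 269.1] [ 0.563  0.012 -0.   ]
scene tin 0.78 [252.  200.5] [ 0.45  -0.295  0.   ]
scene mallet 0.92 [410.  367.2] [0.693 0.299 0.   ]
scene mallet 0.17 [330.  265.1] [0.543 0.016 0.   ]
scene plane 0.72 [162.9 235.7] [ 0.689 -0.362  0.   ]
```

View pics/top0.png

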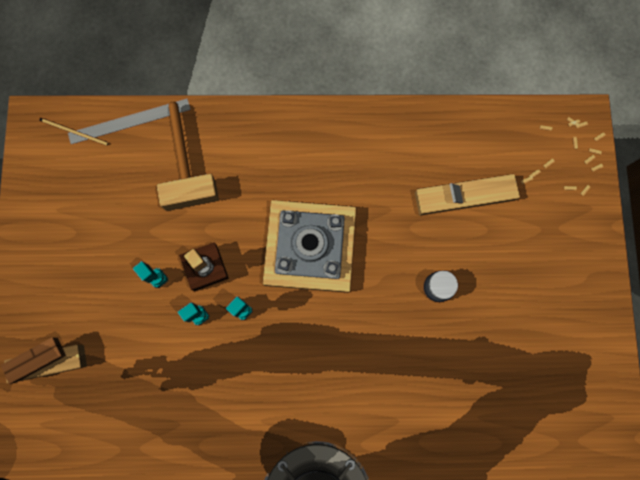

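View pics/scene0.png

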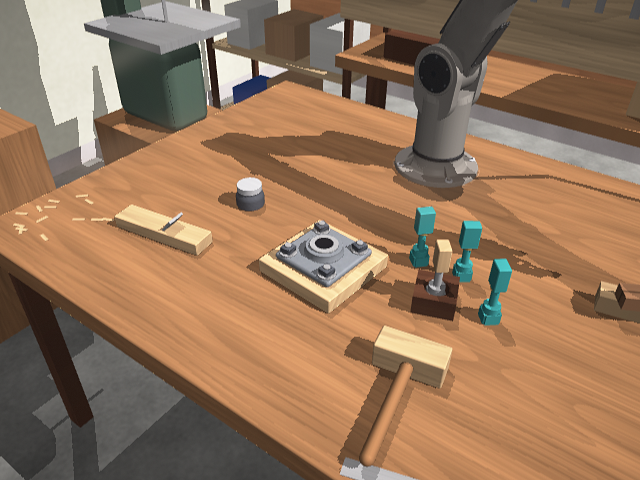

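Run:
```python
from h import *
from scipy.optimize import least_squares
T=r.grab_frame("top");S=r.grab_frame("scene")
print(proj(S,[r.get_obs()["tcp_pos"]]),proj(T,[r.get_obs()["tcp_pos"]]))
def pts(b,yaw=None):
    c,s=np.cos(b[2]),np.sin(b[2]); L=np.array([[54,54],[-54,54],[-54,-54],[54,-54]])/1e3
    return np.c_[L@np.array([[c,s],[-s,c]])+b[:2],np.full(4,.068)]
obs=[(p,d["point"]) for p in(T,S) for d in r.landmark_of(p,"stud0") if d["conf"]>.3]
def f(b,pp=None):
    out=[]
    for p,uv in obs:
        if pp is not None and p is not pp: continue
        d=proj(p,pts(b))-uv; out+=list(d[np.argmin((d**2).sum(1))])
    return out
for pp in(None,T,S):
    s=least_squares(f,[.563,.011,-.08],loss="soft_l1",args=(pp,)); print(len(s.fun),np.round(s.x,4),np.round(s.fun,1))
    if pp is None: print(np.round(pts(s.x),4)); b=s.x
for n in("stand","wrench_grip"):
  for nm,p in(("T",T),("S",S)):
    for d in r.outline_of(p,n)[:5]: print(n,nm,round(d["conf"],2),np.round(d["rect"],1),d["pixels"].sum())
def crop(p,X,h,f):
    u,v=proj(p,X)[0]; x,y=int(u-h),int(v-h); print("crop",x,y)
    return cv2.resize(p["pixels"][y:y+2*h,x:x+2*h,::-1],None,fx=f,fy=f,interpolation=cv2.INTER_CUBIC)
cv2.imwrite("pics/c1.png",np.hstack([crop(T,[*b[:2],.06],50,4),crop(S,[*b[:2],.06],50,4)]))
cv2.imwrite("pics/c2.png",np.hstack([crop(T,[.511,.254,.07],28,14)[:,:],crop(S,[.511,.254,.07],50,4*1.96)[:392*2,:392*2][:784,:784]][0:1]+[cv2.resize(crop(S,[.511,.254,.07],50,4),(392*2,784))[:784] [::2,::2]]))
```

```text
[[715.16264029 204.46613461]] [[-32.52347115 417.8973791 ]]
16 [ 0.56    0.0132 -0.0919] [  0.3   1.2  -6.    0.8  -1.9   0.6  -0.4  -0.8 -74.  -54.4  -2.4   2.9
  -0.8   1.3   1.    1.2]
[[ 0.6188  0.062   0.068 ]
 [ 0.5112  0.0719  0.068 ]
 [ 0.5013 -0.0356  0.068 ]
 [ 0.6089 -0.0456  0.068 ]]
6 [ 0.562   0.0086 -0.0906] [ 2.4  0.4 -3.9 -0.1  0.  -0.3]
10 [ 0.5567  0.0141 -0.0725] [  1.   -1.  -72.9 -55.4  -0.4   2.2  -0.3   0.8   2.1   0.2]
stand T 0.26 [262.  201.9  93.5  91.8] 7490
stand S 0.78 [412.2 270.   46.2  51.7] 1531
stand S 0.49 [280.6 244.5  15.    9.8] 130
wrench_grip T 0.89 [133.4 260.9  34.7  25.4] 523
wrench_grip T 0.75 [413.9 173.7 103.3  41.7] 2778
wrench_grip T 0.64 [223.7 296.2  32.3  25.3] 384
wrench_grip T 0.59 [183.8 249.4  33.4  29.2] 458
wrench_grip T 0.56 [176.6 302.9  31.7  19.8] 437
wrench_grip S 0.86 [479.6 260.3  33.   67.8] 1237
wrench_grip S 0.84 [424.4 241.2  29.3  54.8] 890
wrench_grip S 0.76 [452.9 220.8  31.3  62.7] 1058
wrench_grip S 0.44 [411.1 269.8  47.5  52.2] 1656
crop 258 193
crop 274 196
crop 172 237
crop 388 225
crop 388 225Traceback (most recent call last):
  File "<stdin>", line 25, in <module>
    return _nx.concatenate(arrs, 1, dtype=dtype, casting=casting)
           ~~~~~~~~~~~~~~~^^^^^^^^^^^^^^^^^^^^^^^^^^^^^^^^^^^^^^^
ValueError: all the input array dimensions except for the concatenation axis must match exactly, but along dimension 0, the array at index 0 has size 784 and the array at index 1 has size 392
```

View pics/c1.png

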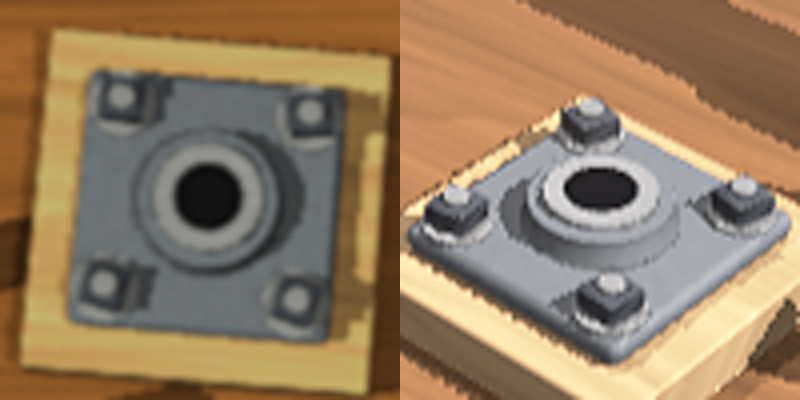

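Run:
```python
from h import *
from scipy.optimize import least_squares
T=r.grab_frame("top");S=r.grab_frame("scene")
def pts(b,z=.071):
    c,s=np.cos(b[2]),np.sin(b[2]); L=np.array([[54,54],[-54,54],[-54,-54],[54,-54],[0,0]])/1e3
    return np.c_[L@np.array([[c,s],[-s,c]])+b[:2],np.full(5,z)]
def cent(p,uv,h,mode):
    g=p["pixels"].astype(float).mean(2); x,y=np.round(uv).astype(int); w=g[y-h:y+h+1,x-h:x+h+1]
    W=np.clip(w-np.percentile(w,75),0,None) if mode else np.clip(40-w,0,None)
    yy,xx=np.mgrid[-h:h+1,-h:h+1]; return np.array([x+(W*xx).sum()/W.sum(),y+(W*yy).sum()/W.sum()])
init={0:[258+np.array([311,106,297,122])/4,193+np.array([116,286,298,96])/4],1:[274+np.array([193,57,343,212])/4,196+np.array([108,193,187,284])/4]}
res={}
for i,p in enumerate((T,S)):
    uv=np.array(init[i]).T; c=[cent(p,cent(p,q,3,1),3,1) for q in uv]
    d=258+208/4 if i==0 else 274+200/4; e=193+195/4 if i==0 else 196+187/4
    c.append(cent(p,(d,e),11,0)); res[i]=np.array(c); print(np.round(c,1),np.round([ray(p,q,.071)[:2] for q in c],4))
def f(b,ii):
    o=[]
    for i in ii:
        pr=proj((T,S)[i],pts(b))
        for q in res[i]:
            d=pr-q; o+=list(d[np.argmin((d**2).sum(1))])
    return o
for ii in((0,1),(0,),(1,)):
    s=least_squares(f,[.56,.012,-.085],args=(ii,),loss="soft_l1"); print(ii,np.round(s.x,4),np.round(s.fun,1))
    if len(ii)==2: print(np.round(pts(s.x),4))
def crop(p,X,h,f):
    u,v=proj(p,X)[0]; x,y=int(u-h),int(v-h); print("crop",x,y)
    return cv2.resize(p["pixels"][y:y+2*h,x:x+2*h,::-1],(400,400),interpolation=cv2.INTER_CUBIC)
cv2.imwrite("pics/c2.png",np.hstack([crop(T,[.511,.254,.07],28,14),crop(S,[.511,.254,.07],45,4)]))
```

```text
[[335.  220.9]
 [283.2 264. ]
 [331.5 268. ]
 [287.9 216.9]
 [309.6 241.7]] [[ 0.6097 -0.0479]
 [ 0.5119  0.0694]
 [ 0.5021 -0.0383]
 [ 0.6198  0.0588]
 [ 0.5622  0.0102]]
[[320.2 221.5]
 [289.7 240.4]
 [359.8 241.3]
 [327.3 266.1]
 [323.7 242.7]] [[ 0.5027 -0.0409]
 [ 0.5979 -0.052 ]
 [ 0.5112  0.0695]
 [ 0.6198  0.0616]
 [ 0.5613  0.0107]]
(0, 1) [ 0.5607  0.0107 -0.0878] [-0.  -0.   0.1  0.1  0.  -0.  -0.4  0.2 -0.2  0.7  1.   0.3 -2.   3.4
 -0.2  0.  -0.6 -0.5  0.1 -0.2]
[[ 0.6192  0.0597  0.071 ]
 [ 0.5116  0.0692  0.071 ]
 [ 0.5022 -0.0384  0.071 ]
 [ 0.6097 -0.0479  0.071 ]
 [ 0.5607  0.0107  0.071 ]]
(0,) [ 0.5611  0.0104 -0.0931] [ 0.2 -0.1  0.1 -0.2  0.  -0.1 -0.2 -0.1 -0.1  0.5]
(1,) [ 0.56    0.0107 -0.0799] [ 1.   0.2 -1.7  3.4 -0.1 -0.3 -0.1 -0.7  0.4 -0.3]
crop 172 237
crop 393 230
```

View pics/c2.png

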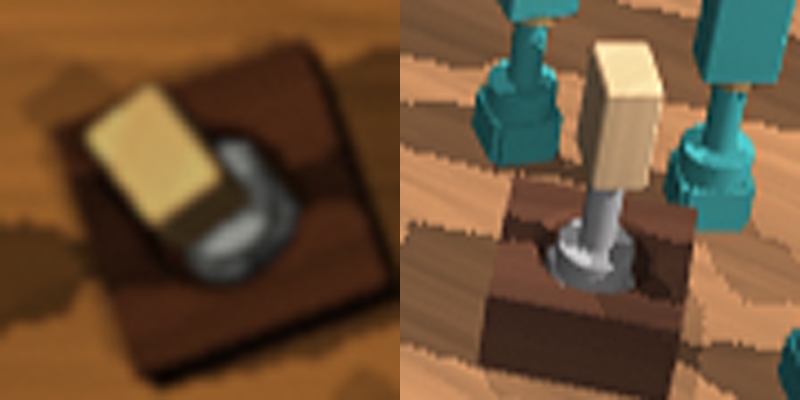

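```bash
cat >> h.py <<'E'
def Rt(yaw):  # tool down, tool y at yaw deg
    a=np.radians(yaw); y=np.array([np.cos(a),np.sin(a),0]); z=np.array([0,0,-1.]); return np.c_[np.cross(y,z),y,z]
def plan(x,y,z,yaw,start=None):
    if start is None:
        o=r.get_obs(); P=np.array(o["tcp_pos"]); Q=R.from_rotvec(o["orientation"]).as_matrix()
    else: P,Q=start
    s=Q.T@(np.array([x,y,z])-P)/.25; w=R.from_matrix(Q.T@Rt(yaw)).as_rotvec()/(np.pi/2)
    s=s/max(1,abs(s).max()); w=w/max(1,abs(w).max())
    print("row",np.round(np.r_[s,w],3).tolist()); return np.array([x,y,z]),Rt(yaw)
def st():
    o=r.get_obs(); Q=R.from_rotvec(o["orientation"]).as_matrix()
    print("t%.2f"%o["clock"],"p",np.round(o["tcp_pos"],4),"yaw %.1f"%np.degrees(np.arctan2(Q[1,1],Q[0,1])),"tilt",np.round(Q[:2,2],3),"F",np.round(o["contact_force"],1),"M",np.round(o["moment"],2),"w %.4f g %.1f"%(o["grip_width"],o["gripper_force"]),"j",np.round(o["joints"],2)); return o
E
python3 - <<'E'
from h import *
T=r.grab_frame("top"); print(ray(T,(193.6,259.0),.15),ray(T,(172+222/7.14,237+178/7.14),.15)-ray(T,(172+150/7.14,237+85/7.14),.15))
st(); plan(.511,.254,.23,-52)
E
```

```text
[0.51227273 0.25313966 0.15      ] [-0.02784171 -0.02183859  0.        ]
t1.75 p [0.2064 0.6427 0.2313] yaw 72.2 tilt [-0.  0.] F [-0.2 -0.5  0.4] M [-0.01  0.01 -0.02] w 0.0853 g 0.0 j [-1.37  0.48  0.02  1.56 -0.01  1.11 -0.08]
row [-1.0, -0.677, 0.003, -0.0, -0.0, 1.0]
```

Call:
apply_moves([
  [-1, -0.68, 0, 0, 0, 0.6],
  [-1, -0.68, 0, 0, 0, 0.6],
  [-1, -0.68, 0, 0, 0, 0.6],
  [-1, -0.68, 0, 0, 0, 0.6],
  [-1, -0.68, 0, 0, 0, 0.6],
], claw=1, newtons=60)

```text
clock: 2.38
tcp_pos: [0.394, 0.4021, 0.2317]
orientation: [1.846, 2.542, 0.001]
contact_force: [0.8, 0.1, 0.1]
grip_width: 0.0852
gripper_force: 0.0
```

```bash
python3 -c "
from h import *
st(); plan(.512,.2535,.2,-52)"
```

```text
t2.38 p [0.394  0.4021 0.2317] yaw 18.0 tilt [0.001 0.   ] F [0.8 0.1 0.1] M [ 0.04  0.   -0.03] w 0.0852 g 0.0 j [-1.15  0.3   0.29  1.84 -0.1   1.01 -0.5 ]
row [-0.711, 0.264, 0.127, 0.0, -0.0, 0.778]
```

Call:
apply_moves([
  [-0.71, 0.264, 0.1, 0, 0, 0.59],
  [-0.71, 0.264, 0.1, 0, 0, 0.59],
  [-0.71, 0.264, 0.1, 0, 0, 0.59],
  [-0.71, 0.264, 0.1, 0, 0, 0.59],
  [-0.71, 0.264, 0.1, 0, 0, 0.59],
])

```text
clock: 3.0
tcp_pos: [0.5121, 0.2556, 0.2063]
orientation: [2.788, 1.448, 0.0]
contact_force: [0.4, 0.6, -0.3]
grip_width: 0.0855
gripper_force: 0.0
```

```bash
python3 -c "
from h import *
st(); plan(.512,.2535,.104,-52)"
```

```text
t3.00 p [0.5121 0.2556 0.2063] yaw -35.1 tilt [ 0. -0.] F [ 0.4  0.6 -0.3] M [-0.    0.01  0.02] w 0.0855 g 0.0 j [-1.    0.37  0.55  1.86 -0.23  0.97 -0.97]
row [-0.007, 0.005, 0.409, 0.0, -0.0, 0.188]
```

Call:
apply_moves([
  [-0.007, 0.005, 0, 0, 0, 0.12],
  [-0.007, 0.005, 0, 0, 0, 0.188],
  [-0.007, 0.005, 0.2, 0, 0, 0.188],
  [-0.007, 0.005, 0.405, 0, 0, 0.188],
  [-0.007, 0.005, 0.405, 0, 0, 0.188],
])

```text
clock: 3.62
tcp_pos: [0.5087, 0.2536, 0.1022]
orientation: [2.964, 1.034, -0.011]
contact_force: [0.1, 0.8, 0.3]
grip_width: 0.0851
gripper_force: 0.0
```

Call:
apply_moves([
  [0, 0, 0, 0, 0, 0],
  [0, 0, 0, 0, 0, 0],
  [0, 0, 0, 0, 0, 0],
  [0, 0, 0, 0, 0, 0],
  [0, 0, 0, 0, 0, 0],
], claw=0, newtons=60)

```text
clock: 4.25
tcp_pos: [0.5125, 0.2551, 0.1065]
orientation: [-2.966, -1.034, -0.004]
contact_force: [-0.1, -1.7, 8.0]
grip_width: 0.0256
gripper_force: 59.3
```

```bash
python3 -c "
from h import *
st()"
```

```text
t4.25 p [0.5125 0.2551 0.1065] yaw -51.6 tilt [0.002 0.002] F [-0.1 -1.7  8. ] M [-0.1   0.07  0.07] w 0.0256 g 59.3 j [-0.98  0.51  0.54  1.94 -0.37  0.78 -1.14]
```

Call:
apply_moves([
  [0, 0, -0.1, 0, 0, 0],
  [0, 0, -0.2, 0, 0, 0],
  [0, 0, -0.4, 0, 0, 0],
  [0, 0, -0.4, 0, 0, 0],
])

```text
clock: 4.75
tcp_pos: [0.5134, 0.2556, 0.2086]
orientation: [-2.964, -1.034, -0.01]
contact_force: [0.6, 0.2, -2.5]
grip_width: 0.0253
gripper_force: 59.2
```

Run:
```python
from h import *
st()
N={"A":(.6193,.0594),"B":(.5117,.0692),"C":(.5022,-.0384),"D":(.6097,-.0482)}
plan(*N["A"],.185,-5)
T=r.grab_frame("top");S=r.grab_frame("scene")
c,s=np.cos(-.09),np.sin(-.09)
g=np.linspace(-.024,.024,190); yy,xx=np.meshgrid(g[::-1],g,indexing="ij") # image x=flange x, y up=flange y
rows=[]
for p in(T,S):
    row=[]
    for n,(x,y) in N.items():
        X=np.stack([x+c*xx-s*yy,y+s*xx+c*yy,np.full_like(xx,.066)],-1)
        uv=proj(p,X.reshape(-1,3)).reshape(190,190,2).astype(np.float32)
        im=cv2.remap(p["pixels"],uv[...,0],uv[...,1],cv2.INTER_CUBIC)[...,::-1].copy()
        row.append(cv2.convertScaleAbs(im,alpha=1.4))
    rows.append(np.hstack(row))
cv2.imwrite("pics/nuts.png",np.vstack(rows))
```

```text
t4.75 p [0.5134 0.2556 0.2086] yaw -51.6 tilt [0.005 0.004] F [ 0.6  0.2 -2.5] M [ 0.02 -0.03 -0.01] w 0.0253 g 59.2 j [-1.05  0.38  0.62  1.86 -0.26  0.98 -1.22]
row [-0.157, 0.878, 0.093, 0.002, -0.004, -0.517]
```

View pics/nuts.png

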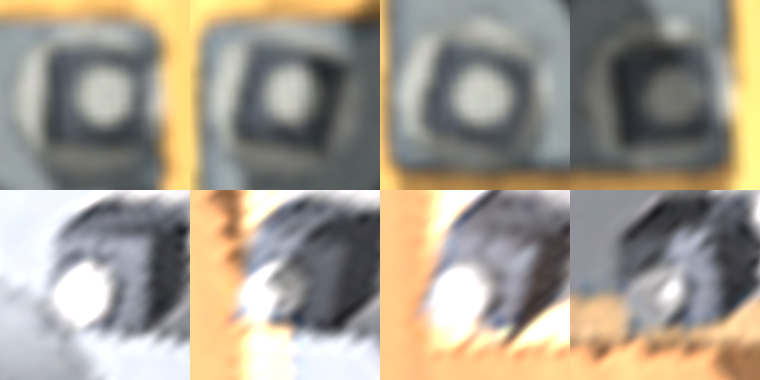

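Call:
apply_moves([
  [-0.155, 0.875, 0.05, 0, 0, -0.12],
  [-0.155, 0.875, 0.05, 0, 0, -0.24],
  [-0.155, 0.875, 0.05, 0, 0, -0.36],
  [-0.155, 0.875, 0.05, 0, 0, -0.48],
  [-0.155, 0.875, 0.05, 0, 0, -0.515],
])

```text
clock: 5.48
tcp_pos: [0.6169, 0.0536, 0.1905]
orientation: [2.323, 2.114, -0.007]
contact_force: [-0.7, 0.9, -1.8]
grip_width: 0.0255
gripper_force: 59.6
```

Call:
apply_moves([
  [0, 0, 0, 0, 0, 0],
  [0, 0, 0, 0, 0, 0],
])

```text
clock: 5.72
tcp_pos: [0.6161, 0.0604, 0.1914]
orientation: [-2.319, -2.117, 0.002]
contact_force: [0.5, 0.7, -2.3]
grip_width: 0.0252
gripper_force: 59.6
```

Run:
```python
from h import *
st()
plan(.6197,.0605,.172,-5)
S=r.grab_frame("scene")
print([(d["conf"],np.round(ray(S,d["point"],.1),4)) for d in r.landmark_of(S,"wrench_foot") if abs(ray(S,d["point"],.1)-[.62,.06,.1]).max()<.05])
u,v=proj(S,[[.62,.06,.1]])[0].astype(int)
cv2.imwrite("pics/above.png",cv2.resize(S["pixels"][v-40:v+40,u-40:u+40,::-1],(560,560),interpolation=cv2.INTER_CUBIC)); print(u,v)
```

```text
t5.72 p [0.6161 0.0604 0.1914] yaw -5.2 tilt [-0.002  0.   ] F [ 0.5  0.7 -2.3] M [-0.02  0.01 -0.  ] w 0.0252 g 59.6 j [-0.53  0.45  0.45  1.76 -0.23  0.99 -0.08]
row [0.002, 0.014, 0.078, -0.001, 0.0, -0.002]
[(0.73, array([0.6197, 0.0654, 0.1   ]))]
326 254
```

View pics/above.png

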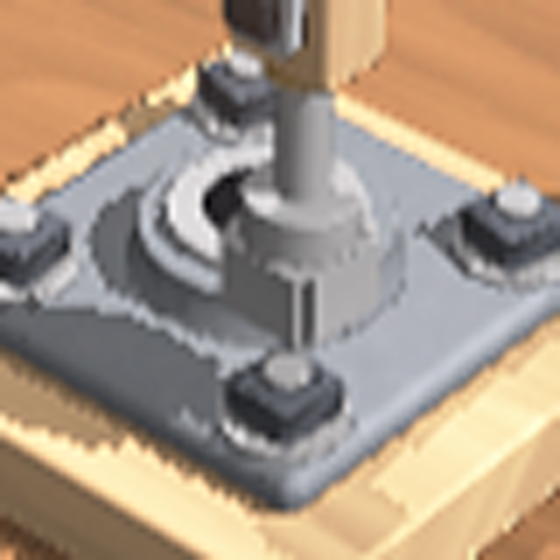

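Run:
```python
from h import *
S=r.grab_frame("scene");T=r.grab_frame("top")
q=(326-40+303/7,254-40+293/7)
print(ray(S,q,.0949), [ (round(d["conf"],2),np.round(ray(T,d["point"],.095),4)) for d in r.landmark_of(T,"wrench_foot")], [ (round(d["conf"],2),np.round(ray(T,d["point"],.2074),4)) for d in r.landmark_of(T,"wrench_grip")])
# nut visible outline in same view: bottom center of nut (washer top) / stud top
print(ray(S,(286+289/7,214+372/7),.071))
st()
```

```text
[0.61516031 0.06271706 0.0949    ] [(0.95, array([0.399 , 0.2508, 0.095 ])), (0.58, array([0.4811, 0.3412, 0.095 ])), (0.4, array([ 0.6578, -0.3414,  0.095 ])), (0.22, array([ 0.4575, -0.2639,  0.095 ]))] [(0.75, array([0.3943, 0.2507, 0.2074])), (0.74, array([0.4756, 0.3336, 0.2074]))]
[0.62249676 0.06356125 0.071     ]
t6.03 p [0.6169 0.0599 0.1926] yaw -5.2 tilt [0. 0.] F [-1.3 -1.2 -2. ] M [ 0.02  0.05 -0.01] w 0.0253 g 59.6 j [-0.53  0.45  0.45  1.76 -0.23  0.99 -0.08]
```

Call:
apply_moves([
  [-0.002, 0.014, 0.06, 0, 0, 0],
  [-0.002, 0.014, 0.1, 0, 0, 0],
  [-0.002, 0.014, 0.12, 0, 0, 0],
  [-0.002, 0.014, 0.135, 0, 0, 0],
  [-0.002, 0.014, 0.135, 0, 0, 0],
])

```text
clock: 6.65
tcp_pos: [0.62, 0.0585, 0.1584]
orientation: [-2.319, -2.118, 0.002]
contact_force: [-1.8, 0.3, -3.6]
grip_width: 0.0253
gripper_force: 59.5
```

Call:
apply_moves([
  [0, 0, 0.01, 0, 0, 0],
  [0, 0, 0.01, 0, 0, 0],
])

```text
clock: 6.9
tcp_pos: [0.6201, 0.0586, 0.1562]
orientation: [-2.319, -2.118, 0.001]
contact_force: [-3.0, -0.6, -3.5]
grip_width: 0.0256
gripper_force: 59.5
```

```bash
python3 -c "
from h import *
st()"
```

```text
t6.90 p [0.6201 0.0586 0.1562] yaw -5.2 tilt [-0.001  0.   ] F [-3.  -0.6 -3.5] M [0.02 0.75 0.  ] w 0.0256 g 59.5 j [-0.51  0.5   0.43  1.78 -0.26  0.92 -0.06]
```

Call:
apply_moves([
  [0, -0.004, 0.02, 0, 0, 0],
  [0, -0.004, 0.024, 0, 0, 0],
])

```text
clock: 7.15
tcp_pos: [0.6198, 0.0586, 0.1504]
orientation: [2.319, 2.118, 0.001]
contact_force: [-3.2, 0.7, 4.1]
grip_width: 0.0254
gripper_force: 60.1
```

```bash
python3 -c "
from h import *
st()"
```

```text
t7.15 p [0.6198 0.0586 0.1504] yaw -5.2 tilt [0.001 0.   ] F [-3.2  0.7  4.1] M [ 0.03  0.81 -0.  ] w 0.0254 g 60.1 j [-0.51  0.5   0.43  1.78 -0.26  0.91 -0.06]
```

Call:
apply_moves([
  [0, 0, 0, 0, 0, 0.033],
  [0, 0, 0, 0, 0, 0.067],
])

```text
clock: 7.4
tcp_pos: [0.6196, 0.0581, 0.1505]
orientation: [2.43, 1.991, -0.0]
contact_force: [-2.7, -2.0, 0.6]
grip_width: 0.0252
gripper_force: 59.6
```

```bash
python3 -c "
from h import *
st()"
```

```text
t7.40 p [0.6196 0.0581 0.1505] yaw -11.3 tilt [ 0. -0.] F [-2.7 -2.   0.6] M [-0.31  0.9   0.08] w 0.0252 g 59.6 j [-0.53  0.51  0.46  1.79 -0.28  0.91 -0.15]
```

Call:
apply_moves([
  [0, 0, 0, 0, 0, 0.033],
  [0, 0, 0, 0, 0, 0.067],
])

```text
clock: 7.65
tcp_pos: [0.6191, 0.0585, 0.1505]
orientation: [-2.53, -1.861, 0.001]
contact_force: [-3.7, -0.5, 1.4]
grip_width: 0.0256
gripper_force: 59.4
```

```bash
python3 -c "
from h import *
st()"
```

```text
t7.65 p [0.6191 0.0585 0.1505] yaw -17.3 tilt [-0.001 -0.   ] F [-3.7 -0.5  1.4] M [-0.04  1.08  0.1 ] w 0.0256 g 59.4 j [-0.55  0.51  0.48  1.79 -0.29  0.91 -0.24]
```

Call:
apply_moves([
  [0, -0.004, 0, 0, 0, 0.07],
  [0, -0.004, 0, 0, 0, 0.14],
  [0, -0.004, 0, 0, 0, 0.203],
  [0, -0.004, 0, 0, 0, 0.203],
])

```text
clock: 8.15
tcp_pos: [0.6189, 0.0589, 0.1505]
orientation: [2.792, 1.439, 0.001]
contact_force: [-1.6, -0.6, 0.2]
grip_width: 0.0254
gripper_force: 59.8
```

```bash
python3 -c "
from h import *
st()"
```

```text
t8.15 p [0.6189 0.0589 0.1505] yaw -35.5 tilt [ 0.001 -0.   ] F [-1.6 -0.6  0.2] M [-0.1   0.42  0.04] w 0.0254 g 59.8 j [-0.61  0.53  0.57  1.79 -0.35  0.92 -0.51]
```

Call:
apply_moves([
  [0, 0, 0, 0, 0, -0.03],
  [0, 0, -0.08, 0, 0, -0.03],
  [0, 0, -0.168, 0, 0, -0.03],
  [0, 0, -0.168, 0, 0, -0.03],
])

```text
clock: 8.65
tcp_pos: [0.6204, 0.0589, 0.1951]
orientation: [2.757, 1.502, 0.008]
contact_force: [0.3, 0.2, -2.9]
grip_width: 0.0256
gripper_force: 59.6
```

Call:
apply_moves([
  [-0.2, -0.05, 0, 0, 0, -0.1],
  [-0.4, -0.1, 0, 0, 0, -0.2],
  [-0.591, -0.155, 0, 0, 0, -0.2],
  [-0.591, -0.155, 0, 0, 0, -0.2],
  [-0.591, -0.155, 0, 0, 0, -0.2],
])

```text
clock: 9.28
tcp_pos: [0.5063, -0.0438, 0.1925]
orientation: [2.489, 1.916, 0.002]
contact_force: [-0.6, 1.2, -2.9]
grip_width: 0.0253
gripper_force: 60.0
```

```bash
python3 -c "
from h import *
st(); plan(.5015,-.039,.160,-15)"
```

```text
t9.28 p [ 0.5063 -0.0438  0.1925] yaw -14.8 tilt [0.001 0.001] F [-0.6  1.2 -2.9] M [ 0.07 -0.02 -0.  ] w 0.0253 g 60.0 j [-0.51  0.27  0.56  2.02 -0.18  0.9  -0.11]
row [0.013, -0.024, 0.13, 0.0, -0.001, 0.002]
```

Call:
apply_moves([
  [0.013, -0.024, 0, 0, 0, 0],
  [0.013, -0.024, 0, 0, 0, 0],
])

```text
clock: 9.52
tcp_pos: [0.501, -0.0382, 0.192]
orientation: [-2.487, -1.919, 0.001]
contact_force: [-0.2, 0.2, -2.5]
grip_width: 0.0257
gripper_force: 60.0
```

```bash
cat > nuts.py <<'E'
from h import *
import sys
st(); plan(.5015,-.039,.160,-15)
N={"A":(.6193,.0594),"B":(.5117,.0692),"C":(.5022,-.0384),"D":(.6097,-.0482)}
T=r.grab_frame("top");S=r.grab_frame("scene")
c,s=np.cos(-.09),np.sin(-.09)
g=np.linspace(-.024,.024,190); yy,xx=np.meshgrid(g[::-1],g,indexing="ij")
rows=[]
for p in(T,S):
    row=[]
    for n,(x,y) in N.items():
        X=np.stack([x+c*xx-s*yy,y+s*xx+c*yy,np.full_like(xx,.066)],-1)
        uv=proj(p,X.reshape(-1,3)).reshape(190,190,2).astype(np.float32)
        im=cv2.remap(p["pixels"],uv[...,0],uv[...,1],cv2.INTER_CUBIC)[...,::-1].copy()
        row.append(cv2.convertScaleAbs(im,alpha=1.4))
    rows.append(np.hstack(row))
cv2.imwrite(sys.argv[1],np.vstack(rows))
E
python3 nuts.py pics/nuts2.png
```

```text
t9.53 p [ 0.501  -0.0382  0.192 ] yaw -14.7 tilt [-0.001  0.   ] F [-0.2  0.2 -2.5] M [-0.02  0.01 -0.  ] w 0.0257 g 60.0 j [-0.52  0.26  0.56  2.03 -0.18  0.9  -0.12]
row [-0.002, 0.003, 0.128, -0.0, 0.0, 0.003]
```

View pics/nuts2.png

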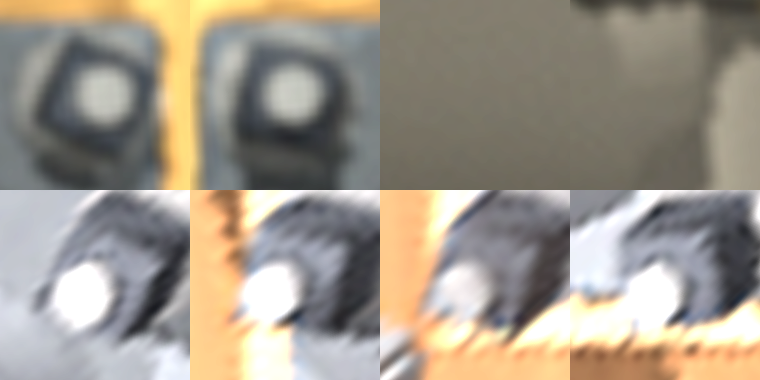

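Call:
apply_moves([
  [0, 0, 0.07, 0, 0, 0],
  [0, 0, 0.1, 0, 0, 0],
  [0, 0, 0.125, 0, 0, 0],
  [0, 0, 0.145, 0, 0, 0],
  [0, 0, 0.145, 0, 0, 0],
])

```text
clock: 10.25
tcp_pos: [0.5011, -0.0395, 0.1559]
orientation: [2.489, 1.916, 0.0]
contact_force: [0.3, 0.3, -2.2]
grip_width: 0.0255
gripper_force: 60.1
```

```bash
python3 -c "
from h import *
st()"
```

```text
t10.25 p [ 0.5011 -0.0395  0.1559] yaw -14.8 tilt [0. 0.] F [ 0.3  0.3 -2.2] M [ 0.08 -0.07 -0.07] w 0.0255 g 60.1 j [-0.49  0.32  0.54  2.06 -0.22  0.82 -0.08]
```

Call:
apply_moves([
  [0, 0, 0.02, 0, 0, 0],
  [0, 0, 0.022, 0, 0, 0.033],
  [0, 0, 0.022, 0, 0, 0.056],
])

```text
clock: 10.62
tcp_pos: [0.5008, -0.0397, 0.1505]
orientation: [-2.573, -1.803, 0.0]
contact_force: [-0.4, -0.1, -2.2]
grip_width: 0.0253
gripper_force: 59.9
```

```bash
python3 -c "
from h import *
st()"
```

```text
t10.62 p [ 0.5008 -0.0397  0.1505] yaw -20.0 tilt [-0. -0.] F [-0.4 -0.1 -2.2] M [-0.04  0.04 -0.02] w 0.0253 g 59.9 j [-0.5   0.33  0.56  2.07 -0.24  0.8  -0.15]
```

Call:
apply_moves([
  [0, 0, 0, 0, 0, 0.028],
  [0, 0, 0, 0, 0, 0.056],
])

```text
clock: 10.88
tcp_pos: [0.5009, -0.0394, 0.1505]
orientation: [-2.649, -1.688, -0.0]
contact_force: [0.1, 1.1, -2.4]
grip_width: 0.0248
gripper_force: 59.8
```

```bash
python3 -c "
from h import *
st()"
```

```text
t10.88 p [ 0.5009 -0.0394  0.1505] yaw -25.0 tilt [0. 0.] F [ 0.1  1.1 -2.4] M [ 0.24  0.06 -0.02] w 0.0248 g 59.8 j [-0.52  0.33  0.58  2.07 -0.25  0.81 -0.23]
```

Call:
apply_moves([
  [0, 0, 0, 0, 0, 0.028],
  [0, 0, 0, 0, 0, 0.056],
])

```text
clock: 11.12
tcp_pos: [0.5012, -0.0391, 0.1506]
orientation: [-2.721, -1.571, -0.001]
contact_force: [0.3, 0.7, -3.4]
grip_width: 0.0252
gripper_force: 59.6
```

```bash
python3 -c "
from h import *
st()"
```

```text
t11.12 p [ 0.5012 -0.0391  0.1506] yaw -30.0 tilt [0.001 0.   ] F [ 0.3  0.7 -3.4] M [ 0.27 -0.2   0.14] w 0.0252 g 59.6 j [-0.54  0.34  0.6   2.07 -0.26  0.81 -0.31]
```

Call:
apply_moves([
  [0, 0, 0, 0, 0, 0.08],
  [0, 0, 0, 0, 0, 0.16],
  [0, 0, 0, 0, 0, 0.233],
  [0, 0, 0, 0, 0, 0.233],
])

```text
clock: 11.62
tcp_pos: [0.5012, -0.0389, 0.1506]
orientation: [-2.96, -1.053, -0.001]
contact_force: [0.7, 1.4, -2.8]
grip_width: 0.0253
gripper_force: 60.0
```

```bash
python3 -c "
from h import *
st()"
```

```text
t11.62 p [ 0.5012 -0.0389  0.1506] yaw -50.8 tilt [0.001 0.   ] F [ 0.7  1.4 -2.8] M [ 0.5  -0.14  0.01] w 0.0253 g 60.0 j [-0.61  0.35  0.69  2.07 -0.31  0.81 -0.62]
```

Call:
apply_moves([
  [0, 0, 0, 0, 0, -0.03],
  [0, 0, -0.08, 0, 0, -0.03],
  [0, 0, -0.168, 0, 0, -0.03],
  [0, 0, -0.168, 0, 0, -0.03],
])

```text
clock: 12.12
tcp_pos: [0.502, -0.0398, 0.1937]
orientation: [2.934, 1.123, 0.005]
contact_force: [0.9, 1.0, -2.2]
grip_width: 0.0254
gripper_force: 60.0
```

Call:
apply_moves([
  [0.11, -0.1, 0, 0, 0, -0.1],
  [0.22, -0.2, 0, 0, 0, -0.2],
  [0.316, -0.295, 0, 0, 0, -0.3],
  [0.316, -0.295, 0, 0, 0, -0.392],
  [0.316, -0.295, 0, 0, 0, -0.392],
])

```text
clock: 12.75
tcp_pos: [0.51, 0.068, 0.1915]
orientation: [-2.457, -1.957, 0.002]
contact_force: [0.1, 0.1, -1.5]
grip_width: 0.0253
gripper_force: 59.9
```

Call:
apply_moves([
  [0, 0, 0, 0, 0, 0],
  [0, 0, 0, 0, 0, 0],
])

```text
clock: 13.0
tcp_pos: [0.5106, 0.0675, 0.1923]
orientation: [-2.46, -1.954, 0.0]
contact_force: [-0.5, 0.5, -2.6]
grip_width: 0.0254
gripper_force: 59.9
```

```bash
python3 -c "
from h import *
st(); plan(.5109,.0684,.156,-13)"
```

```text
t13.00 p [0.5106 0.0675 0.1923] yaw -13.1 tilt [-0. -0.] F [-0.5  0.5 -2.6] M [ 0.04 -0.02 -0.01] w 0.0254 g 59.9 j [-0.7   0.28  0.54  2.   -0.18  0.9  -0.29]
row [0.004, 0.001, 0.145, -0.0, 0.0, -0.001]
```

Call:
apply_moves([
  [0.003, 0, 0.07, 0, 0, 0],
  [0.003, 0, 0.1, 0, 0, 0],
  [0.003, 0, 0.125, 0, 0, 0],
  [0.003, 0, 0.145, 0, 0, 0],
  [0.003, 0, 0.145, 0, 0, 0],
])

```text
clock: 13.62
tcp_pos: [0.5108, 0.0688, 0.1561]
orientation: [2.458, 1.957, -0.0]
contact_force: [0.4, 0.7, -1.8]
grip_width: 0.0254
gripper_force: 60.0
```

```bash
python3 -c "
from h import *
st()"
```

```text
t13.62 p [0.5108 0.0688 0.1561] yaw -12.9 tilt [-0. -0.] F [ 0.4  0.7 -1.8] M [-0.02  0.01  0.01] w 0.0254 g 60.0 j [-0.68  0.34  0.52  2.03 -0.22  0.83 -0.26]
```

Call:
apply_moves([
  [0, 0, 0.02, 0, 0, 0],
  [0, 0, 0.022, 0, 0, 0.033],
  [0, 0, 0.022, 0, 0, 0.033],
])

```text
clock: 14.0
tcp_pos: [0.5108, 0.0689, 0.1507]
orientation: [-2.507, -1.893, 0.0]
contact_force: [-0.6, 0.4, -1.6]
grip_width: 0.0253
gripper_force: 60.1
```

```bash
python3 -c "
from h import *
st()"
```

```text
t14.00 p [0.5108 0.0689 0.1507] yaw -15.9 tilt [-0. -0.] F [-0.6  0.4 -1.6] M [-0.04 -0.08 -0.03] w 0.0253 g 60.1 j [-0.69  0.35  0.53  2.04 -0.24  0.81 -0.3 ]
```

Call:
apply_moves([
  [0, 0, 0, 0, 0, 0.02],
  [0, 0, 0, 0, 0, 0.044],
])

```text
clock: 14.25
tcp_pos: [0.5109, 0.0689, 0.1509]
orientation: [-2.573, -1.802, -0.0]
contact_force: [-0.4, -0.1, -2.2]
grip_width: 0.025
gripper_force: 60.0
```

```bash
python3 -c "
from h import *
st()"
```

```text
t14.25 p [0.5109 0.0689 0.1509] yaw -20.0 tilt [0. 0.] F [-0.4 -0.1 -2.2] M [ 0.02 -0.    0.02] w 0.0250 g 60.0 j [-0.7   0.35  0.54  2.04 -0.25  0.82 -0.36]
```

Call:
apply_moves([
  [0, 0, 0, 0, 0, 0.02],
  [0, 0, 0, 0, 0, 0.044],
])

```text
clock: 14.5
tcp_pos: [0.5111, 0.0687, 0.1509]
orientation: [2.634, 1.712, 0.001]
contact_force: [1.4, -0.6, -2.5]
grip_width: 0.0255
gripper_force: 59.6
```

```bash
python3 -c "
from h import *
st()"
```

```text
t14.50 p [0.5111 0.0687 0.1509] yaw -23.9 tilt [ 0.001 -0.   ] F [ 1.4 -0.6 -2.5] M [-0.16 -0.19  0.05] w 0.0255 g 59.6 j [-0.71  0.35  0.56  2.04 -0.25  0.82 -0.42]
```

Call:
apply_moves([
  [0, 0, 0, 0, 0, 0.02],
  [0, 0, 0, 0, 0, 0.044],
])

```text
clock: 14.75
tcp_pos: [0.5111, 0.0688, 0.1509]
orientation: [2.691, 1.62, 0.001]
contact_force: [0.2, -0.4, -2.0]
grip_width: 0.0255
gripper_force: 59.6
```

```bash
python3 -c "
from h import *
st()"
```

```text
t14.75 p [0.5111 0.0688 0.1509] yaw -27.9 tilt [ 0.001 -0.   ] F [ 0.2 -0.4 -2. ] M [-0.26 -0.32  0.14] w 0.0255 g 59.6 j [-0.73  0.35  0.58  2.04 -0.26  0.82 -0.48]
```

Call:
apply_moves([
  [0, 0, 0, 0, 0, 0.08],
  [0, 0, 0, 0, 0, 0.16],
  [0, 0, 0, 0, 0, 0.219],
  [0, 0, 0, 0, 0, 0.219],
])

```text
clock: 15.25
tcp_pos: [0.5111, 0.069, 0.1509]
orientation: [2.928, 1.139, 0.001]
contact_force: [0.5, -1.2, -2.2]
grip_width: 0.0253
gripper_force: 60.1
```

```bash
python3 -c "
from h import *
st()"
```

```text
t15.25 p [0.5111 0.069  0.1509] yaw -47.5 tilt [ 0.001 -0.   ] F [ 0.5 -1.2 -2.2] M [-0.12 -0.35  0.04] w 0.0253 g 60.1 j [-0.79  0.37  0.66  2.04 -0.31  0.82 -0.78]
```

Call:
apply_moves([
  [0, 0, 0, 0, 0, -0.03],
  [0, 0, -0.08, 0, 0, -0.03],
  [0, 0, -0.168, 0, 0, -0.03],
  [0, 0, -0.168, 0, 0, -0.03],
])

```text
clock: 15.75
tcp_pos: [0.5115, 0.0691, 0.1938]
orientation: [-2.899, -1.209, -0.004]
contact_force: [-0.2, 0.1, -2.9]
grip_width: 0.0257
gripper_force: 60.2
```

Call:
apply_moves([
  [-0.02, 0.2, 0, 0, 0, -0.1],
  [-0.04, 0.4, 0, 0, 0, -0.2],
  [-0.056, 0.609, 0, 0, 0, -0.3],
  [-0.056, 0.609, 0, 0, 0, -0.4],
  [-0.056, 0.609, 0, 0, 0, -0.433],
])

```text
clock: 16.38
tcp_pos: [0.6083, -0.0492, 0.1909]
orientation: [-2.328, -2.107, 0.003]
contact_force: [-0.6, -0.2, -2.3]
grip_width: 0.0255
gripper_force: 60.8
```

Call:
apply_moves([
  [0, 0, 0, 0, 0, 0],
  [0, 0, 0, 0, 0, 0],
])

```text
clock: 16.62
tcp_pos: [0.6085, -0.0481, 0.192]
orientation: [-2.331, -2.104, 0.001]
contact_force: [0.3, -0.0, -2.1]
grip_width: 0.0259
gripper_force: 60.8
```

```bash
python3 -c "
from h import *
st(); plan(.6087,-.0488,.156,-6)"
```

```text
t16.62 p [ 0.6085 -0.0481  0.192 ] yaw -5.9 tilt [-0.001  0.   ] F [ 0.3 -0.  -2.1] M [-0.03  0.01  0.01] w 0.0259 g 60.8 j [-0.41  0.45  0.52  1.78 -0.26  0.98  0.11]
row [-0.003, 0.001, 0.144, -0.001, -0.0, 0.002]
```

Call:
apply_moves([
  [-0.002, 0, 0.07, 0, 0, 0],
  [-0.002, 0, 0.1, 0, 0, 0],
  [-0.002, 0, 0.125, 0, 0, 0],
  [-0.002, 0, 0.145, 0, 0, 0],
  [-0.002, 0, 0.145, 0, 0, 0],
])

```text
clock: 17.25
tcp_pos: [0.6089, -0.049, 0.1561]
orientation: [2.331, 2.106, -0.001]
contact_force: [1.7, -0.3, -6.1]
grip_width: 0.0257
gripper_force: 59.9
```

```bash
python3 -c "
from h import *
st()"
```

```text
t17.25 p [ 0.6089 -0.049   0.1561] yaw -5.8 tilt [-0. -0.] F [ 1.7 -0.3 -6.1] M [-0.26 -0.23  0.09] w 0.0257 g 59.9 j [-0.39  0.49  0.5   1.81 -0.29  0.91  0.13]
```

Call:
apply_moves([
  [0, 0, 0.02, 0, 0, 0],
  [0, 0, 0.022, 0, 0, 0],
  [0, 0, 0.022, 0, 0, 0],
])

```text
clock: 17.62
tcp_pos: [0.6091, -0.0491, 0.1513]
orientation: [2.331, 2.105, 0.0]
contact_force: [-1.5, -0.4, 4.6]
grip_width: 0.0256
gripper_force: 61.1
```

```bash
python3 -c "
from h import *
st()"
```

```text
t17.62 p [ 0.6091 -0.0491  0.1513] yaw -5.8 tilt [ 0. -0.] F [-1.5 -0.4  4.6] M [-0.37  0.58  0.14] w 0.0256 g 61.1 j [-0.39  0.5   0.5   1.82 -0.29  0.9   0.14]
```

Call:
apply_moves([
  [0, 0, 0, 0, 0, 0.02],
  [0, 0, 0, 0, 0, 0.044],
])

```text
clock: 17.88
tcp_pos: [0.6091, -0.049, 0.1513]
orientation: [2.405, 2.021, 0.0]
contact_force: [-1.9, -0.5, 5.4]
grip_width: 0.0256
gripper_force: 61.1
```

```bash
python3 -c "
from h import *
st()"
```

```text
t17.88 p [ 0.6091 -0.049   0.1513] yaw -9.9 tilt [0. 0.] F [-1.9 -0.5  5.4] M [-0.36  0.61  0.14] w 0.0256 g 61.1 j [-0.4   0.5   0.51  1.82 -0.3   0.9   0.08]
```

Call:
apply_moves([
  [0, 0, 0, 0, 0, 0.02],
  [0, 0, 0, 0, 0, 0.044],
])

```text
clock: 18.12
tcp_pos: [0.6091, -0.0489, 0.1513]
orientation: [2.474, 1.936, 0.0]
contact_force: [-3.3, -0.5, 6.2]
grip_width: 0.0257
gripper_force: 61.1
```

```bash
python3 -c "
from h import *
st()"
```

```text
t18.12 p [ 0.6091 -0.0489  0.1513] yaw -13.9 tilt [ 0. -0.] F [-3.3 -0.5  6.2] M [-0.31  0.67  0.17] w 0.0257 g 61.1 j [-0.42  0.5   0.53  1.82 -0.32  0.91  0.02]
```

Call:
apply_moves([
  [0, 0, 0, 0, 0, 0.08],
  [0, 0, 0, 0, 0, 0.16],
  [0, 0, 0, 0, 0, 0.183],
  [0, 0, 0, 0, 0, 0.183],
  [0, 0, 0, 0, 0, 0.183],
])

```text
clock: 18.75
tcp_pos: [0.6091, -0.0487, 0.151]
orientation: [2.724, 1.565, 0.0]
contact_force: [-1.3, -0.5, 3.1]
grip_width: 0.0251
gripper_force: 60.9
```

Call:
apply_moves([
  [0, 0, 0, 0, 0, 0],
  [0, 0, 0, 0, 0, 0],
  [0, 0, 0, 0, 0, 0],
])

```text
clock: 19.12
tcp_pos: [0.609, -0.0488, 0.151]
orientation: [-2.724, -1.566, -0.0]
contact_force: [-1.1, -1.1, 2.4]
grip_width: 0.0252
gripper_force: 60.8
```

```bash
python3 -c "
from h import *
st()"
```

```text
t19.12 p [ 0.609  -0.0488  0.151 ] yaw -30.2 tilt [0. 0.] F [-1.1 -1.1  2.4] M [-0.12  0.33  0.07] w 0.0252 g 60.8 j [-0.47  0.52  0.6   1.82 -0.36  0.91 -0.22]
```

Call:
apply_moves([
  [0, 0, 0, 0, 0, 0.07],
  [0, 0, 0, 0, 0, 0.14],
  [0, 0, 0, 0, 0, 0.18],
  [0, 0, 0, 0, 0, 0.18],
])

```text
clock: 19.62
tcp_pos: [0.609, -0.0486, 0.1509]
orientation: [-2.917, -1.167, 0.0]
contact_force: [-0.3, -0.1, 0.7]
grip_width: 0.0257
gripper_force: 60.9
```

```bash
python3 -c "
from h import *
st()"
```

```text
t19.62 p [ 0.609  -0.0486  0.1509] yaw -46.4 tilt [-0.  0.] F [-0.3 -0.1  0.7] M [0.   0.15 0.02] w 0.0257 g 60.9 j [-0.51  0.54  0.68  1.82 -0.41  0.93 -0.46]
```

Call:
apply_moves([
  [0, 0, 0, 0, 0, 0.015],
  [0, 0, 0, 0, 0, 0.022],
])

```text
clock: 19.88
tcp_pos: [0.609, -0.0486, 0.1509]
orientation: [-2.937, -1.115, -0.0]
contact_force: [0.3, 0.5, 0.2]
grip_width: 0.0256
gripper_force: 60.6
```

```bash
python3 -c "
from h import *
st()"
```

```text
t19.88 p [ 0.609  -0.0486  0.1509] yaw -48.4 tilt [0. 0.] F [0.3 0.5 0.2] M [0.15 0.15 0.14] w 0.0256 g 60.6 j [-0.52  0.54  0.69  1.82 -0.42  0.93 -0.49]
```

Call:
apply_moves([
  [0, 0, 0, 0, 0, 0.011],
  [0, 0, 0, 0, 0, 0.022],
])

```text
clock: 20.12
tcp_pos: [0.609, -0.0486, 0.151]
orientation: [-2.956, -1.063, -0.0]
contact_force: [-0.0, 0.8, 0.5]
grip_width: 0.0253
gripper_force: 60.6
```

```bash
python3 -c "
from h import *
st()"
```

```text
t20.12 p [ 0.609  -0.0486  0.151 ] yaw -50.4 tilt [-0.  0.] F [-0.   0.8  0.5] M [0.31 0.04 0.18] w 0.0253 g 60.6 j [-0.53  0.54  0.7   1.82 -0.43  0.93 -0.52]
```

Call:
apply_moves([
  [0, 0, 0, 0, 0, 0.011],
  [0, 0, 0, 0, 0, 0.022],
])

```text
clock: 20.38
tcp_pos: [0.609, -0.0486, 0.151]
orientation: [-2.974, -1.012, -0.0]
contact_force: [-0.2, 1.4, -0.3]
grip_width: 0.0253
gripper_force: 60.5
```

```bash
python3 -c "
from h import *
st()"
```

```text
t20.38 p [ 0.609  -0.0486  0.151 ] yaw -52.4 tilt [-0.  0.] F [-0.2  1.4 -0.3] M [0.43 0.01 0.14] w 0.0253 g 60.5 j [-0.53  0.55  0.7   1.82 -0.43  0.93 -0.55]
```

Call:
apply_moves([
  [0, 0, 0, 0, 0, 0.01],
  [0, 0, 0, 0, 0, 0.017],
])

```text
clock: 20.62
tcp_pos: [0.609, -0.0486, 0.151]
orientation: [-2.987, -0.974, 0.0]
contact_force: [0.1, 1.1, -0.1]
grip_width: 0.0253
gripper_force: 59.8
```

```bash
python3 -c "
from h import *
st()"
```

```text
t20.62 p [ 0.609  -0.0486  0.151 ] yaw -53.9 tilt [-0.  0.] F [ 0.1  1.1 -0.1] M [ 0.42 -0.07  0.42] w 0.0253 g 59.8 j [-0.54  0.55  0.71  1.82 -0.44  0.93 -0.57]
```

Call:
apply_moves([
  [0, 0, 0, 0, 0, 0.01],
  [0, 0, 0, 0, 0, 0.017],
])

```text
clock: 20.88
tcp_pos: [0.6091, -0.0487, 0.151]
orientation: [3.0, 0.934, 0.0]
contact_force: [0.1, 1.2, -1.2]
grip_width: 0.0255
gripper_force: 59.4
```

```bash
python3 -c "
from h import *
st()"
```

```text
t20.88 p [ 0.6091 -0.0487  0.151 ] yaw -55.4 tilt [0. 0.] F [ 0.1  1.2 -1.2] M [ 0.52 -0.22  0.7 ] w 0.0255 g 59.4 j [-0.54  0.55  0.72  1.82 -0.44  0.93 -0.59]
```

Call:
apply_moves([
  [0, 0, 0, 0, 0, -0.07],
  [0, 0, -0.08, 0, 0, -0.07],
  [0, 0, -0.168, 0, 0, -0.07],
  [0, 0, -0.168, 0, 0, -0.07],
])

```text
clock: 21.38
tcp_pos: [0.6101, -0.05, 0.1955]
orientation: [2.944, 1.092, 0.006]
contact_force: [0.2, 0.6, -3.6]
grip_width: 0.0251
gripper_force: 59.7
```

Call:
apply_moves([
  [0.004, -0.2, 0, 0, 0, -0.056],
  [0.008, -0.4, 0, 0, 0, -0.056],
  [0.013, -0.612, 0, 0, 0, -0.056],
  [0.013, -0.612, 0, 0, 0, -0.056],
  [0.013, -0.612, 0, 0, 0, -0.056],
])

```text
clock: 22.0
tcp_pos: [0.5113, 0.0686, 0.1931]
orientation: [2.893, 1.224, 0.0]
contact_force: [-0.0, 0.7, -1.5]
grip_width: 0.0252
gripper_force: 60.7
```

Call:
apply_moves([
  [0, 0, 0, 0, 0, 0],
  [0, 0, 0, 0, 0, 0],
])

```text
clock: 22.25
tcp_pos: [0.5118, 0.0677, 0.193]
orientation: [2.894, 1.222, -0.0]
contact_force: [-0.7, -0.1, -1.9]
grip_width: 0.0252
gripper_force: 60.7
```

```bash
python3 -c "
from h import *
st(); plan(.5111,.0689,.156,-43)"
```

```text
t22.25 p [0.5118 0.0677 0.193 ] yaw -44.2 tilt [ 0.    -0.001] F [-0.7 -0.1 -1.9] M [-0.   -0.04 -0.06] w 0.0252 g 60.7 j [-0.86  0.32  0.74  2.01 -0.27  0.91 -0.75]
row [0.002, -0.005, 0.148, 0.0, 0.0, -0.013]
```

Call:
apply_moves([
  [0.002, -0.005, 0.07, 0, 0, -0.013],
  [0.002, -0.005, 0.11, 0, 0, -0.013],
  [0.002, -0.005, 0.145, 0, 0, -0.013],
  [0.002, -0.005, 0.168, 0, 0, -0.013],
  [0.002, -0.005, 0.168, 0, 0, -0.013],
])

```text
clock: 22.88
tcp_pos: [0.511, 0.0699, 0.1508]
orientation: [2.88, 1.254, 0.0]
contact_force: [0.8, -0.7, -1.7]
grip_width: 0.0254
gripper_force: 60.6
```

```bash
python3 -c "
from h import *
st()"
```

```text
t22.88 p [0.511  0.0699 0.1508] yaw -42.9 tilt [ 0. -0.] F [ 0.8 -0.7 -1.7] M [-0.32 -0.39  0.05] w 0.0254 g 60.6 j [-0.82  0.38  0.7   2.05 -0.33  0.83 -0.68]
```

Call:
apply_moves([
  [0, 0, 0, 0, 0, 0.07],
  [0, 0, 0, 0, 0, 0.14],
  [0, 0, 0, 0, 0, 0.2],
  [0, 0, 0, 0, 0, 0.24],
  [0, 0, 0, 0, 0, 0.24],
])

```text
clock: 23.5
tcp_pos: [0.5112, 0.0695, 0.1511]
orientation: [3.063, 0.694, 0.001]
contact_force: [2.3, -3.7, -3.7]
grip_width: 0.0252
gripper_force: 60.7
```

```bash
python3 -c "
from h import *
st()"
```

```text
t23.50 p [0.5112 0.0695 0.1511] yaw -64.5 tilt [ 0.001 -0.001] F [ 2.3 -3.7 -3.7] M [-1.03 -0.61  0.04] w 0.0252 g 60.7 j [-0.89  0.4   0.8   2.05 -0.39  0.84 -0.99]
```

Call:
apply_moves([
  [0, 0, 0, 0, 0, 0.011],
  [0, 0, 0, 0, 0, 0.017],
])

```text
clock: 23.75
tcp_pos: [0.5111, 0.0696, 0.1511]
orientation: [3.072, 0.652, 0.001]
contact_force: [3.5, -4.5, -3.9]
grip_width: 0.0252
gripper_force: 60.6
```

```bash
python3 -c "
from h import *
st()"
```

```text
t23.75 p [0.5111 0.0696 0.1511] yaw -66.1 tilt [ 0.001 -0.001] F [ 3.5 -4.5 -3.9] M [-1.39 -0.9   0.15] w 0.0252 g 60.6 j [-0.89  0.41  0.8   2.05 -0.39  0.84 -1.02]
```

Call:
apply_moves([
  [0, 0.003, 0, 0, 0, 0.007],
  [0, 0.003, 0, 0, 0, 0.014],
])

```text
clock: 24.0
tcp_pos: [0.5112, 0.0694, 0.1511]
orientation: [3.08, 0.618, 0.001]
contact_force: [2.5, -2.7, -3.2]
grip_width: 0.0255
gripper_force: 60.6
```

```bash
python3 -c "
from h import *
st()"
```

```text
t24.00 p [0.5112 0.0694 0.1511] yaw -67.3 tilt [0. 0.] F [ 2.5 -2.7 -3.2] M [-1.04 -0.86  0.18] w 0.0255 g 60.6 j [-0.9   0.41  0.81  2.05 -0.4   0.84 -1.03]
```

Call:
apply_moves([
  [0, 0, 0, 0, 0, 0.007],
  [0, 0, 0, 0, 0, 0.014],
])

```text
clock: 24.25
tcp_pos: [0.5112, 0.0695, 0.1511]
orientation: [3.087, 0.583, 0.001]
contact_force: [2.3, -3.8, -2.3]
grip_width: 0.0259
gripper_force: 60.6
```

```bash
python3 -c "
from h import *
st()"
```

```text
t24.25 p [0.5112 0.0695 0.1511] yaw -68.6 tilt [0. 0.] F [ 2.3 -3.8 -2.3] M [-1.   -0.89  0.12] w 0.0259 g 60.6 j [-0.9   0.41  0.81  2.05 -0.4   0.84 -1.05]
```

Call:
apply_moves([
  [0, 0, 0, 0, 0, 0.007],
  [0, 0, 0, 0, 0, 0.014],
])

```text
clock: 24.5
tcp_pos: [0.5112, 0.0695, 0.1511]
orientation: [3.093, 0.549, 0.0]
contact_force: [2.5, -2.7, -1.9]
grip_width: 0.0252
gripper_force: 60.7
```

```bash
python3 -c "
from h import *
st()"
```

```text
t24.50 p [0.5112 0.0695 0.1511] yaw -69.9 tilt [0. 0.] F [ 2.5 -2.7 -1.9] M [-1.09 -1.03  0.16] w 0.0252 g 60.7 j [-0.9   0.41  0.82  2.05 -0.4   0.84 -1.07]
```

Call:
apply_moves([
  [0, 0.002, 0, 0, 0, 0.007],
  [0, 0.002, 0, 0, 0, 0.013],
])

```text
clock: 24.75
tcp_pos: [0.5112, 0.0693, 0.1511]
orientation: [-3.098, -0.519, -0.0]
contact_force: [2.5, -2.5, -2.4]
grip_width: 0.0254
gripper_force: 60.7
```

```bash
python3 -c "
from h import *
st()"
```

```text
t24.75 p [0.5112 0.0693 0.1511] yaw -71.0 tilt [0. 0.] F [ 2.5 -2.5 -2.4] M [-0.67 -0.9   0.28] w 0.0254 g 60.7 j [-0.91  0.41  0.82  2.05 -0.41  0.84 -1.09]
```

Call:
apply_moves([
  [0, 0, 0, 0, 0, 0.007],
  [0, 0, 0, 0, 0, 0.013],
])

```text
clock: 25.0
tcp_pos: [0.5113, 0.0693, 0.1511]
orientation: [-3.103, -0.488, -0.0]
contact_force: [3.4, -2.1, -1.9]
grip_width: 0.0256
gripper_force: 60.6
```

```bash
python3 -c "
from h import *
st()"
```

```text
t25.00 p [0.5113 0.0693 0.1511] yaw -72.1 tilt [0. 0.] F [ 3.4 -2.1 -1.9] M [-0.53 -0.92  0.64] w 0.0256 g 60.6 j [-0.91  0.42  0.83  2.05 -0.41  0.84 -1.1 ]
```

Call:
apply_moves([
  [0, 0, 0, 0, 0, 0.006],
  [0, 0, 0, 0, 0, 0.01],
])

```text
clock: 25.25
tcp_pos: [0.5113, 0.0693, 0.1511]
orientation: [-3.107, -0.464, -0.0]
contact_force: [2.9, -1.5, -2.3]
grip_width: 0.0253
gripper_force: 60.6
```

```bash
python3 -c "
from h import *
st()"
```

```text
t25.25 p [0.5113 0.0693 0.1511] yaw -73.0 tilt [0. 0.] F [ 2.9 -1.5 -2.3] M [-0.46 -0.97  0.85] w 0.0253 g 60.6 j [-0.91  0.42  0.83  2.05 -0.41  0.85 -1.11]
```

Call:
apply_moves([
  [0, 0, 0, 0, 0, -0.07],
  [0, 0, -0.08, 0, 0, -0.07],
  [0, 0, -0.168, 0, 0, -0.07],
  [0, 0, -0.168, 0, 0, -0.07],
])

```text
clock: 25.75
tcp_pos: [0.5108, 0.0695, 0.1935]
orientation: [-3.076, -0.631, -0.0]
contact_force: [0.1, 0.1, -2.1]
grip_width: 0.0254
gripper_force: 60.8
```

Call:
apply_moves([
  [0.12, 0.07, 0, 0, 0, -0.1],
  [0.25, 0.14, 0, 0, 0, -0.2],
  [0.379, 0.209, 0, 0, 0, -0.3],
  [0.379, 0.209, 0, 0, 0, -0.391],
  [0.379, 0.209, 0, 0, 0, -0.391],
])

```text
clock: 26.38
tcp_pos: [0.6176, 0.0583, 0.1912]
orientation: [-2.742, -1.529, 0.005]
contact_force: [0.1, 0.5, -2.5]
grip_width: 0.0255
gripper_force: 61.0
```

Call:
apply_moves([
  [0, 0, 0, 0, 0, 0],
  [0, 0, 0, 0, 0, 0],
])

```text
clock: 26.62
tcp_pos: [0.6183, 0.0587, 0.1927]
orientation: [-2.742, -1.531, 0.001]
contact_force: [0.1, -0.2, -2.1]
grip_width: 0.0254
gripper_force: 61.0
```

```bash
python3 -c "
from h import *
st(); plan(.619,.0588,.1505,-31.5)"
```

```text
t26.62 p [0.6183 0.0587 0.1927] yaw -31.6 tilt [-0.001  0.   ] F [ 0.1 -0.2 -2.1] M [ 0.01  0.01 -0.04] w 0.0254 g 61.0 j [-0.66  0.49  0.64  1.76 -0.34  1.   -0.44]
row [0.002, 0.002, 0.169, -0.001, 0.0, -0.002]
```

Call:
apply_moves([
  [0.001, 0.001, 0.07, 0, 0, 0],
  [0.001, 0.001, 0.11, 0, 0, 0],
  [0.001, 0.001, 0.145, 0, 0, 0],
  [0.001, 0.001, 0.168, 0, 0, 0],
  [0.001, 0.001, 0.168, 0, 0, 0],
])

```text
clock: 27.25
tcp_pos: [0.6195, 0.0584, 0.151]
orientation: [2.742, 1.533, 0.001]
contact_force: [-0.3, 0.1, -1.7]
grip_width: 0.025
gripper_force: 60.8
```

```bash
python3 -c "
from h import *
st()"
```

```text
t27.25 p [0.6195 0.0584 0.151 ] yaw -31.6 tilt [0. 0.] F [-0.3  0.1 -1.7] M [-0.04 -0.03  0.02] w 0.0250 g 60.8 j [-0.64  0.54  0.61  1.79 -0.38  0.93 -0.41]
```

Call:
apply_moves([
  [0, 0, 0, 0, 0, 0.07],
  [0, 0, 0, 0, 0, 0.14],
  [0, 0, 0, 0, 0, 0.2],
  [0, 0, 0, 0, 0, 0.239],
  [0, 0, 0, 0, 0, 0.239],
])

```text
clock: 27.88
tcp_pos: [0.6189, 0.0587, 0.151]
orientation: [-2.979, -0.996, 0.001]
contact_force: [-1.7, 0.9, -2.6]
grip_width: 0.0253
gripper_force: 61.1
```

```bash
python3 -c "
from h import *
st()"
```

```text
t27.88 p [0.6189 0.0587 0.151 ] yaw -53.0 tilt [-0.001  0.   ] F [-1.7  0.9 -2.6] M [0.1  0.42 0.05] w 0.0253 g 61.1 j [-0.7   0.57  0.71  1.8  -0.45  0.94 -0.73]
```

Call:
apply_moves([
  [0, 0, 0, 0, 0, 0.011],
  [0, 0, 0, 0, 0, 0.017],
])

```text
clock: 28.12
tcp_pos: [0.6189, 0.0587, 0.151]
orientation: [-2.992, -0.955, 0.001]
contact_force: [-2.1, 1.0, -1.5]
grip_width: 0.0253
gripper_force: 61.1
```

```bash
python3 -c "
from h import *
st()"
```

```text
t28.12 p [0.6189 0.0587 0.151 ] yaw -54.6 tilt [-0.001  0.   ] F [-2.1  1.  -1.5] M [0.2  0.61 0.14] w 0.0253 g 61.1 j [-0.7   0.57  0.71  1.8  -0.45  0.95 -0.75]
```

Call:
apply_moves([
  [0, 0, 0, 0, 0, 0.008],
  [0, 0, 0, 0, 0, 0.016],
])

```text
clock: 28.38
tcp_pos: [0.619, 0.0587, 0.151]
orientation: [-3.004, -0.916, 0.001]
contact_force: [-2.5, 0.7, -1.2]
grip_width: 0.0253
gripper_force: 61.1
```

```bash
python3 -c "
from h import *
st()"
```

```text
t28.38 p [0.619  0.0587 0.151 ] yaw -56.1 tilt [-0.001  0.   ] F [-2.5  0.7 -1.2] M [0.36 0.76 0.12] w 0.0253 g 61.1 j [-0.71  0.57  0.72  1.8  -0.46  0.95 -0.77]
```

Call:
apply_moves([
  [0, 0, 0, 0, 0, 0.007],
  [0, 0, 0, 0, 0, 0.013],
])

```text
clock: 28.62
tcp_pos: [0.619, 0.0587, 0.151]
orientation: [-3.014, -0.886, 0.001]
contact_force: [-2.9, 1.3, -1.2]
grip_width: 0.0253
gripper_force: 61.1
```

```bash
python3 -c "
from h import *
st()"
```

```text
t28.62 p [0.619  0.0587 0.151 ] yaw -57.2 tilt [-0.  0.] F [-2.9  1.3 -1.2] M [0.38 0.85 0.15] w 0.0253 g 61.1 j [-0.71  0.57  0.73  1.8  -0.46  0.95 -0.79]
```

Call:
apply_moves([
  [0, 0, 0, 0, 0, 0.006],
  [0, 0, 0, 0, 0, 0.01],
])

```text
clock: 28.88
tcp_pos: [0.6191, 0.0587, 0.151]
orientation: [-3.021, -0.862, 0.001]
contact_force: [-2.4, 1.3, -0.5]
grip_width: 0.0253
gripper_force: 61.1
```

```bash
python3 -c "
from h import *
st()"
```

```text
t28.88 p [0.6191 0.0587 0.151 ] yaw -58.1 tilt [-0.  0.] F [-2.4  1.3 -0.5] M [0.47 0.92 0.17] w 0.0253 g 61.1 j [-0.71  0.57  0.73  1.8  -0.46  0.95 -0.8 ]
```

Call:
apply_moves([
  [0, 0, 0, 0, 0, 0.007],
  [0, 0, 0, 0, 0, 0.013],
])

```text
clock: 29.12
tcp_pos: [0.6191, 0.0587, 0.151]
orientation: [-3.029, -0.831, 0.0]
contact_force: [-3.1, 2.1, -1.1]
grip_width: 0.0255
gripper_force: 61.1
```

```bash
python3 -c "
from h import *
st()"
```

```text
t29.12 p [0.6191 0.0587 0.151 ] yaw -59.3 tilt [-0.  0.] F [-3.1  2.1 -1.1] M [0.62 1.07 0.21] w 0.0255 g 61.1 j [-0.72  0.58  0.74  1.8  -0.47  0.95 -0.82]
```

Call:
apply_moves([
  [0, 0, 0, 0, 0, 0.007],
  [0, 0, 0, 0, 0, 0.013],
])

```text
clock: 29.38
tcp_pos: [0.6191, 0.0587, 0.151]
orientation: [-3.038, -0.8, 0.0]
contact_force: [-3.5, 1.7, -1.4]
grip_width: 0.0255
gripper_force: 61.1
```

```bash
python3 -c "
from h import *
st()"
```

```text
t29.38 p [0.6191 0.0587 0.151 ] yaw -60.5 tilt [-0.  0.] F [-3.5  1.7 -1.4] M [0.7  1.02 0.12] w 0.0255 g 61.1 j [-0.72  0.58  0.74  1.8  -0.47  0.95 -0.83]
```

Call:
apply_moves([
  [0, 0, 0, 0, 0, 0.007],
  [0, 0, 0, 0, 0, 0.013],
])

```text
clock: 29.62
tcp_pos: [0.6191, 0.0587, 0.151]
orientation: [-3.046, -0.769, 0.0]
contact_force: [-3.9, 2.6, -1.7]
grip_width: 0.0259
gripper_force: 61.1
```

```bash
python3 -c "
from h import *
st()"
```

```text
t29.62 p [0.6191 0.0587 0.151 ] yaw -61.7 tilt [-0.  0.] F [-3.9  2.6 -1.7] M [0.85 1.17 0.19] w 0.0259 g 61.1 j [-0.72  0.58  0.75  1.8  -0.47  0.95 -0.85]
```

Call:
apply_moves([
  [0, 0, 0, 0, 0, 0.006],
  [0, 0, 0, 0, 0, 0.011],
])

```text
clock: 29.88
tcp_pos: [0.6191, 0.0587, 0.151]
orientation: [-3.052, -0.743, 0.0]
contact_force: [-3.3, 2.9, -2.0]
grip_width: 0.0255
gripper_force: 61.1
```

```bash
python3 -c "
from h import *
st()"
```

```text
t29.88 p [0.6191 0.0587 0.151 ] yaw -62.6 tilt [-0.  0.] F [-3.3  2.9 -2. ] M [0.89 1.14 0.16] w 0.0255 g 61.1 j [-0.73  0.58  0.75  1.8  -0.48  0.95 -0.87]
```

Call:
apply_moves([
  [0, 0, 0, 0, 0, 0.007],
  [0, 0, 0, 0, 0, 0.013],
])

```text
clock: 30.12
tcp_pos: [0.6191, 0.0587, 0.151]
orientation: [-3.06, -0.712, 0.0]
contact_force: [-3.1, 2.6, -1.7]
grip_width: 0.0254
gripper_force: 61.0
```

```bash
python3 -c "
from h import *
st()"
```

```text
t30.12 p [0.6191 0.0587 0.151 ] yaw -63.8 tilt [-0.  0.] F [-3.1  2.6 -1.7] M [0.98 1.19 0.16] w 0.0254 g 61.0 j [-0.73  0.58  0.76  1.8  -0.48  0.95 -0.88]
```

Call:
apply_moves([
  [0, 0, 0, 0, 0, 0.006],
  [0, 0, 0, 0, 0, 0.011],
])

```text
clock: 30.38
tcp_pos: [0.6192, 0.0587, 0.151]
orientation: [-3.066, -0.686, 0.0]
contact_force: [-4.0, 2.5, -1.5]
grip_width: 0.0253
gripper_force: 60.9
```

```bash
python3 -c "
from h import *
st()"
```

```text
t30.38 p [0.6192 0.0587 0.151 ] yaw -64.8 tilt [-0.  0.] F [-4.   2.5 -1.5] M [1.05 1.28 0.42] w 0.0253 g 60.9 j [-0.73  0.58  0.76  1.8  -0.48  0.95 -0.9 ]
```

Call:
apply_moves([
  [0, 0, 0, 0, 0, -0.07],
  [0, 0, -0.08, 0, 0, -0.07],
  [0, 0, -0.168, 0, 0, -0.07],
  [0, 0, -0.168, 0, 0, -0.07],
])

```text
clock: 30.88
tcp_pos: [0.622, 0.0571, 0.1963]
orientation: [3.023, 0.848, 0.011]
contact_force: [-0.4, 0.1, -2.8]
grip_width: 0.0255
gripper_force: 61.0
```

Call:
apply_moves([
  [-0.2, 0.03, 0, 0, 0, -0.1],
  [-0.4, 0.06, 0, 0, 0, -0.133],
  [-0.606, 0.087, 0, 0, 0, -0.133],
  [-0.606, 0.087, 0, 0, 0, -0.133],
  [-0.606, 0.087, 0, 0, 0, -0.133],
])

```text
clock: 31.5
tcp_pos: [0.5023, -0.0393, 0.1934]
orientation: [2.918, 1.162, 0.003]
contact_force: [0.5, 0.2, -3.1]
grip_width: 0.0252
gripper_force: 61.0
```

Call:
apply_moves([
  [0, 0, 0, 0, 0, 0],
  [0, 0, 0, 0, 0, 0],
])

```text
clock: 31.75
tcp_pos: [0.5022, -0.0387, 0.1929]
orientation: [2.917, 1.165, -0.0]
contact_force: [0.4, -0.1, -3.4]
grip_width: 0.0255
gripper_force: 61.0
```

```bash
python3 -c "
from h import *
st(); plan(.5012,-.039,.1505,-46.5)"
```

```text
t31.75 p [ 0.5022 -0.0387  0.1929] yaw -46.4 tilt [ 0.    -0.001] F [ 0.4 -0.1 -3.4] M [ 0.   -0.08 -0.02] w 0.0255 g 61.0 j [-0.7   0.3   0.8   2.04 -0.27  0.91 -0.57]
row [-0.003, -0.002, 0.17, 0.0, 0.0, 0.001]
```

Call:
apply_moves([
  [-0.003, -0.002, 0.07, 0, 0, 0],
  [-0.003, -0.002, 0.11, 0, 0, 0],
  [-0.003, -0.002, 0.145, 0, 0, 0],
  [-0.003, -0.002, 0.169, 0, 0, 0],
  [-0.003, -0.002, 0.169, 0, 0, 0],
])

```text
clock: 32.38
tcp_pos: [0.5008, -0.0397, 0.1507]
orientation: [2.918, 1.163, 0.0]
contact_force: [-0.1, -0.8, -3.0]
grip_width: 0.0251
gripper_force: 60.9
```

```bash
python3 -c "
from h import *
st()"
```

```text
t32.38 p [ 0.5008 -0.0397  0.1507] yaw -46.5 tilt [ 0. -0.] F [-0.1 -0.8 -3. ] M [-0.01  0.01 -0.03] w 0.0251 g 60.9 j [-0.65  0.37  0.75  2.08 -0.34  0.82 -0.51]
```

Call:
apply_moves([
  [0, 0, 0, 0, 0, 0.07],
  [0, 0, 0, 0, 0, 0.14],
  [0, 0, 0, 0, 0, 0.2],
  [0, 0, 0, 0, 0, 0.24],
  [0, 0, 0, 0, 0, 0.24],
])

```text
clock: 33.0
tcp_pos: [0.501, -0.0389, 0.1508]
orientation: [-3.084, -0.598, -0.001]
contact_force: [0.5, 1.8, -2.1]
grip_width: 0.0253
gripper_force: 60.9
```

```bash
python3 -c "
from h import *
st()"
```

```text
t33.00 p [ 0.501  -0.0389  0.1508] yaw -68.0 tilt [0.001 0.   ] F [ 0.5  1.8 -2.1] M [ 0.5  -0.33 -0.02] w 0.0253 g 60.9 j [-0.73  0.4   0.85  2.08 -0.41  0.83 -0.82]
```

Call:
apply_moves([
  [0, 0, 0, 0, 0, 0.011],
  [0, 0, 0, 0, 0, 0.017],
])

```text
clock: 33.25
tcp_pos: [0.5009, -0.039, 0.1508]
orientation: [-3.092, -0.556, -0.001]
contact_force: [1.4, 2.9, -3.6]
grip_width: 0.0255
gripper_force: 60.8
```

```bash
python3 -c "
from h import *
st()"
```

```text
t33.25 p [ 0.5009 -0.039   0.1508] yaw -69.6 tilt [0.001 0.001] F [ 1.4  2.9 -3.6] M [ 0.8  -0.52  0.15] w 0.0255 g 60.8 j [-0.73  0.4   0.86  2.08 -0.41  0.83 -0.84]
```

Call:
apply_moves([
  [0, 0, 0, 0, 0, 0.007],
  [0, 0, 0, 0, 0, 0.014],
])

```text
clock: 33.5
tcp_pos: [0.5008, -0.0391, 0.1508]
orientation: [-3.098, -0.521, -0.001]
contact_force: [2.2, 3.8, -3.7]
grip_width: 0.0253
gripper_force: 60.7
```

```bash
python3 -c "
from h import *
st()"
```

```text
t33.50 p [ 0.5008 -0.0391  0.1508] yaw -70.9 tilt [0. 0.] F [ 2.2  3.8 -3.7] M [ 1.07 -0.74  0.21] w 0.0253 g 60.7 j [-0.73  0.4   0.87  2.08 -0.41  0.83 -0.86]
```

Call:
apply_moves([
  [0, 0, 0, 0, 0, 0.007],
  [0, 0, 0, 0, 0, 0.013],
])

```text
clock: 33.75
tcp_pos: [0.5008, -0.0391, 0.1508]
orientation: [-3.103, -0.489, -0.001]
contact_force: [2.6, 3.6, -2.7]
grip_width: 0.0253
gripper_force: 60.7
```

```bash
python3 -c "
from h import *
st()"
```

```text
t33.75 p [ 0.5008 -0.0391  0.1508] yaw -72.1 tilt [0. 0.] F [ 2.6  3.6 -2.7] M [ 1.31 -0.78  0.22] w 0.0253 g 60.7 j [-0.74  0.4   0.87  2.08 -0.42  0.84 -0.88]
```

Call:
apply_moves([
  [0, 0, 0, 0, 0, 0.006],
  [0, 0, 0, 0, 0, 0.011],
])

```text
clock: 34.0
tcp_pos: [0.5007, -0.0391, 0.1508]
orientation: [-3.107, -0.462, -0.0]
contact_force: [2.3, 4.1, -4.5]
grip_width: 0.0252
gripper_force: 60.7
```

```bash
python3 -c "
from h import *
st()"
```

```text
t34.00 p [ 0.5007 -0.0391  0.1508] yaw -73.1 tilt [0. 0.] F [ 2.3  4.1 -4.5] M [ 1.44 -0.85  0.17] w 0.0252 g 60.7 j [-0.74  0.41  0.88  2.08 -0.42  0.84 -0.89]
```

Call:
apply_moves([
  [0.003, -0.003, 0, 0, 0, 0.007],
  [0.003, -0.003, 0, 0, 0, 0.013],
])

```text
clock: 34.25
tcp_pos: [0.5009, -0.0388, 0.1508]
orientation: [3.112, 0.43, -0.0]
contact_force: [1.4, 1.8, -3.0]
grip_width: 0.0253
gripper_force: 60.9
```

```bash
python3 -c "
from h import *
st()"
```

```text
t34.25 p [ 0.5009 -0.0388  0.1508] yaw -74.3 tilt [-0. -0.] F [ 1.4  1.8 -3. ] M [ 0.85 -0.55  0.15] w 0.0253 g 60.9 j [-0.75  0.41  0.88  2.08 -0.42  0.84 -0.91]
```

Call:
apply_moves([
  [0, 0, 0, 0, 0, 0.006],
  [0, 0, 0, 0, 0, 0.011],
])

```text
clock: 34.5
tcp_pos: [0.501, -0.0388, 0.1508]
orientation: [3.115, 0.403, -0.0]
contact_force: [0.9, 2.2, -2.6]
grip_width: 0.0251
gripper_force: 60.9
```

```bash
python3 -c "
from h import *
st()"
```

```text
t34.50 p [ 0.501  -0.0388  0.1508] yaw -75.3 tilt [-0. -0.] F [ 0.9  2.2 -2.6] M [ 0.63 -0.54  0.18] w 0.0251 g 60.9 j [-0.75  0.41  0.89  2.08 -0.43  0.84 -0.92]
```

Call:
apply_moves([
  [0, 0, 0, 0, 0, 0.006],
  [0, 0, 0, 0, 0, 0.012],
])

```text
clock: 34.75
tcp_pos: [0.501, -0.0387, 0.1508]
orientation: [3.119, 0.374, -0.0]
contact_force: [1.6, 1.2, -2.1]
grip_width: 0.0253
gripper_force: 60.8
```

```bash
python3 -c "
from h import *
st()"
```

```text
t34.75 p [ 0.501  -0.0387  0.1508] yaw -76.3 tilt [-0. -0.] F [ 1.6  1.2 -2.1] M [ 0.49 -0.51  0.19] w 0.0253 g 60.8 j [-0.75  0.41  0.89  2.08 -0.43  0.84 -0.94]
```

Call:
apply_moves([
  [0, 0, 0, 0, 0, 0.006],
  [0, 0, 0, 0, 0, 0.011],
])

```text
clock: 35.0
tcp_pos: [0.5011, -0.0387, 0.1508]
orientation: [3.122, 0.347, -0.0]
contact_force: [1.7, 0.8, -2.9]
grip_width: 0.0253
gripper_force: 60.8
```

```bash
python3 -c "
from h import *
st()"
```

```text
t35.00 p [ 0.5011 -0.0387  0.1508] yaw -77.3 tilt [ 0. -0.] F [ 1.7  0.8 -2.9] M [ 0.45 -0.49  0.17] w 0.0253 g 60.8 j [-0.76  0.41  0.9   2.08 -0.43  0.84 -0.95]
```

Call:
apply_moves([
  [0, 0, 0, 0, 0, 0.006],
  [0, 0, 0, 0, 0, 0.012],
])

```text
clock: 35.25
tcp_pos: [0.5011, -0.0386, 0.1508]
orientation: [3.125, 0.318, 0.0]
contact_force: [2.0, 1.6, -3.0]
grip_width: 0.0251
gripper_force: 60.8
```

```bash
python3 -c "
from h import *
st()"
```

```text
t35.25 p [ 0.5011 -0.0386  0.1508] yaw -78.4 tilt [ 0. -0.] F [ 2.   1.6 -3. ] M [ 0.33 -0.52  0.38] w 0.0251 g 60.8 j [-0.76  0.42  0.9   2.08 -0.44  0.84 -0.97]
```

Call:
apply_moves([
  [0, 0, 0, 0, 0, 0.006],
  [0, 0, 0, 0, 0, 0.011],
])

```text
clock: 35.5
tcp_pos: [0.5012, -0.0385, 0.1508]
orientation: [3.128, 0.292, 0.0]
contact_force: [1.6, 0.7, -1.9]
grip_width: 0.0252
gripper_force: 60.8
```

```bash
python3 -c "
from h import *
st()"
```

```text
t35.50 p [ 0.5012 -0.0385  0.1508] yaw -79.3 tilt [ 0. -0.] F [ 1.6  0.7 -1.9] M [ 0.25 -0.56  0.63] w 0.0252 g 60.8 j [-0.76  0.42  0.91  2.08 -0.44  0.84 -0.98]
```

Call:
apply_moves([
  [0, 0, 0, 0, 0, -0.07],
  [0, 0, -0.08, 0, 0, -0.07],
  [0, 0, -0.168, 0, 0, -0.07],
  [0, 0, -0.168, 0, 0, -0.07],
])

```text
clock: 36.0
tcp_pos: [0.5014, -0.039, 0.1936]
orientation: [-3.107, -0.461, -0.003]
contact_force: [0.4, 0.7, -2.9]
grip_width: 0.0253
gripper_force: 60.9
```

Call:
apply_moves([
  [0.09, -0.22, 0, 0, 0, 0],
  [0.17, -0.44, 0, 0, 0, 0],
  [0.26, -0.66, 0, 0, 0, -0.08],
  [0.32, -0.82, 0, 0, 0, -0.16],
  [0.35, -0.9, 0, 0, 0, -0.238],
])

```text
clock: 36.62
tcp_pos: [0.5179, 0.2051, 0.1911]
orientation: [-2.963, -1.043, 0.004]
contact_force: [0.2, -0.8, -2.3]
grip_width: 0.0251
gripper_force: 60.9
```

```bash
python3 -c "
from h import *
st(); plan(.5125,.2551,.195,-51.6)"
```

```text
t36.62 p [0.5179 0.2051 0.1911] yaw -51.2 tilt [-0.002 -0.001] F [ 0.2 -0.8 -2.3] M [-0.06 -0.06 -0.08] w 0.0251 g 60.9 j [-1.09  0.41  0.77  1.92 -0.35  0.95 -1.04]
row [0.108, -0.169, -0.016, -0.001, 0.001, 0.004]
```

Call:
apply_moves([
  [0.108, -0.169, 0, 0, 0, 0.004],
  [0.108, -0.169, 0, 0, 0, 0.004],
  [0.108, -0.169, 0, 0, 0, 0.004],
])

```text
clock: 37.0
tcp_pos: [0.5134, 0.2513, 0.1915]
orientation: [2.969, 1.022, -0.004]
contact_force: [0.7, -0.7, -2.4]
grip_width: 0.0252
gripper_force: 60.9
```

```bash
python3 -c "
from h import *
st(); plan(.5123,.2547,.107,-51.6)"
```

```text
t37.00 p [0.5134 0.2513 0.1915] yaw -52.0 tilt [-0.002 -0.002] F [ 0.7 -0.7 -2.4] M [-0.06 -0.03  0.04] w 0.0252 g 60.9 j [-1.15  0.44  0.77  1.88 -0.36  0.97 -1.13]
row [0.006, -0.014, 0.338, 0.0, 0.002, -0.005]
```

Call:
apply_moves([
  [0, 0, 0, 0, 0, 0],
  [0, 0, 0.08, 0, 0, 0],
  [0, 0, 0.152, 0, 0, 0],
  [0, 0, 0.152, 0, 0, 0],
])

```text
clock: 37.5
tcp_pos: [0.5126, 0.2512, 0.1525]
orientation: [2.969, 1.022, -0.007]
contact_force: [0.7, -0.1, -2.0]
grip_width: 0.0254
gripper_force: 60.8
```

```bash
python3 -c "
from h import *
st(); plan(.5123,.2549,.107,-51.6)"
```

```text
t37.50 p [0.5126 0.2512 0.1525] yaw -52.0 tilt [-0.004 -0.003] F [ 0.7 -0.1 -2. ] M [-0.06 -0.   -0.02] w 0.0254 g 60.8 j [-1.11  0.49  0.73  1.92 -0.41  0.9  -1.09]
row [0.009, -0.013, 0.182, -0.0, 0.003, -0.005]
```

Call:
apply_moves([
  [0.009, -0.013, 0, 0, 0.003, 0],
  [0.009, -0.013, 0, 0, 0.003, 0],
  [0.009, -0.013, 0.06, 0, 0.003, 0],
  [0.009, -0.013, 0.12, 0, 0.003, 0],
  [0.009, -0.013, 0.15, 0, 0.003, 0],
])

```text
clock: 38.12
tcp_pos: [0.5131, 0.2557, 0.1156]
orientation: [-2.97, -1.023, -0.004]
contact_force: [0.1, 0.4, -2.3]
grip_width: 0.0252
gripper_force: 60.8
```

```bash
python3 -c "
from h import *
st(); plan(.5123,.2549,.107,-51.6)"
```

```text
t38.12 p [0.5131 0.2557 0.1156] yaw -52.0 tilt [0.002 0.002] F [ 0.1  0.4 -2.3] M [ 0.02 -0.02 -0.03] w 0.0252 g 60.8 j [-1.09  0.54  0.69  1.94 -0.46  0.82 -1.06]
row [-0.004, 0.001, 0.035, -0.0, -0.002, -0.004]
```

In the hole without contact. Seat it.

Call:
apply_moves([
  [-0.002, 0, 0.02, 0, 0, 0],
  [-0.002, 0, 0.036, 0, 0, 0],
  [-0.002, 0, 0.042, 0, 0, 0],
  [-0.002, 0, 0.042, 0, 0, 0],
])

```text
clock: 38.62
tcp_pos: [0.5137, 0.2559, 0.1069]
orientation: [-2.969, -1.022, -0.008]
contact_force: [0.7, 0.3, -2.9]
grip_width: 0.0255
gripper_force: 60.9
```

```bash
python3 -c "
from h import *
st()"
```

```text
t38.62 p [0.5137 0.2559 0.1069] yaw -52.0 tilt [0.004 0.003] F [ 0.7  0.3 -2.9] M [ 0.02  0.   -0.02] w 0.0255 g 60.9 j [-1.08  0.55  0.68  1.95 -0.47  0.8  -1.05]
```

Call:
apply_moves([
  [0, 0, 0.006, 0, 0, 0],
  [0, 0, 0.01, 0, 0, 0],
  [0, 0, 0.01, 0, 0, 0],
])

```text
clock: 39.0
tcp_pos: [0.5144, 0.256, 0.1064]
orientation: [-2.967, -1.021, -0.009]
contact_force: [-3.3, -2.2, 16.2]
grip_width: 0.0252
gripper_force: 63.3
```

```bash
python3 -c "
from h import *
st()"
```

```text
t39.00 p [0.5144 0.256  0.1064] yaw -52.0 tilt [0.004 0.005] F [-3.3 -2.2 16.2] M [-0.41  1.44  0.01] w 0.0252 g 63.3 j [-1.08  0.55  0.68  1.95 -0.47  0.8  -1.04]
```

Call:
apply_moves([
  [-0.004, 0, -0.01, 0, 0, 0],
  [-0.004, 0, -0.01, 0, 0, 0],
])

```text
clock: 39.25
tcp_pos: [0.5128, 0.2553, 0.1069]
orientation: [-2.969, -1.023, -0.008]
contact_force: [0.2, 0.8, -2.5]
grip_width: 0.0253
gripper_force: 60.9
```

Call:
apply_moves([
  [0, 0, 0, 0, 0, 0],
  [0, 0, 0, 0, 0, 0],
  [0, 0, 0, 0, 0, 0],
  [0, 0, 0, 0, 0, 0],
  [0, 0, 0, 0, 0, 0],
], claw=1)

```text
clock: 39.88
tcp_pos: [0.5128, 0.2551, 0.1068]
orientation: [-2.969, -1.022, -0.007]
contact_force: [0.9, -0.3, -1.0]
grip_width: 0.0855
gripper_force: 0.0
```

```bash
python3 -c "
from h import *
st()"
```

```text
t39.88 p [0.5128 0.2551 0.1068] yaw -52.0 tilt [0.004 0.003] F [ 0.9 -0.3 -1. ] M [ 0.03  0.03 -0.01] w 0.0855 g 0.0 j [-1.08  0.55  0.68  1.95 -0.47  0.8  -1.04]
```

Retract straight up, then check.

Call:
apply_moves([
  [0, 0, -0.1, 0, 0, 0],
  [0, 0, -0.2, 0, 0, 0],
  [0, 0, -0.4, 0, 0, 0],
  [0, 0, -0.55, 0, 0, 0],
  [0, 0, -0.55, 0, 0, 0],
])

```text
clock: 40.5
tcp_pos: [0.514, 0.2553, 0.2472]
orientation: [-2.967, -1.021, -0.015]
contact_force: [-0.7, 0.5, 0.0]
grip_width: 0.0854
gripper_force: 0.0
```

Call:
apply_moves([
  [0.2, -0.2, -0.1, 0, 0, 0],
  [0.4, -0.4, -0.2, 0, 0, 0],
  [0.4, -0.4, -0.2, 0, 0, 0],
  [0.4, -0.4, -0.2, 0, 0, 0],
])

```text
clock: 41.0
tcp_pos: [0.5285, 0.3973, 0.2934]
orientation: [-2.968, -1.028, -0.005]
contact_force: [0.8, -0.1, -0.9]
grip_width: 0.0851
gripper_force: 0.0
```

Run:
```python
from h import *
st(); S=r.grab_frame("scene"); cv2.imwrite("pics/end.png",cv2.resize(S["pixels"][190:400,230:510,::-1],(784,588),interpolation=cv2.INTER_CUBIC))
```

```text
t41.00 p [0.5285 0.3973 0.2934] yaw -51.8 tilt [0.003 0.002] F [ 0.8 -0.1 -0.9] M [-0.04  0.02 -0.01] w 0.0851 g 0.0 j [-1.27  0.49  0.77  1.56 -0.36  1.23 -1.34]
```

View pics/end.png

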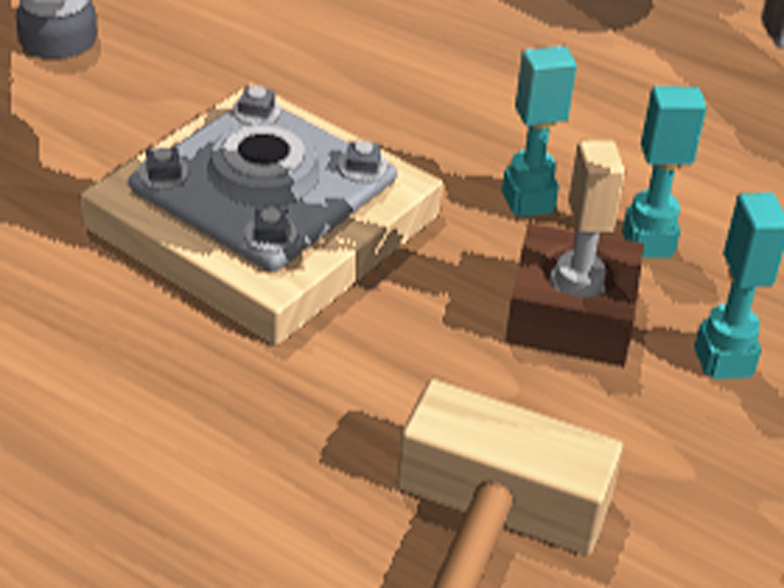

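The wrench stands upright in its stand (crop about 597,190) and the gripper is clear. The mallet and the turquoise look-alikes are untouched, so I'm handing in.

```bash
python3 -c "
from bench import r
print(r.hand_in())"
```

```text
the job is handed in; nothing more can be done
None
```

All four nuts were tightened crosswise in two passes until I felt each stop, the wrench is back in its stand and released, and the job is handed in; hand-in returned no verdict, and nuts B and D were pushed furthest into the stop (by yaw about 0.94 rad; D's torque alone would put it near the 0.98 limit).

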